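# Make up two plaster-painting kits

### The job

Make up two painting kits from the stock on the table. Into the three-cell tray: the plaster hare in the wide cell, and the tall paint bottle and the open rinsing cup in the two small cells, one in each, either way round. Into the two-cell tray: the plaster whale in the wide cell and the squat paint jar in the small one. Stand everything upright, flat on the floor of its cell; the plaster figures are fragile, so do not drop them or tip them over, and leave the toadstool, the stack of discs and the brush pot where they are.

Things in the scene. Friction and masses are not known exactly. Their poses are not given: they have to be found in the camera images.
- hare: White plaster hare, crouching, with two long ears laid back along its back and a round tail: 100 mm long (x, head at +x), 44 mm wide (y), 70 mm high. A round body, widest (44 mm) 34 mm above the underside and full width for 12 mm either side of the origin along x; grasp it across y there. Origin: centre of the underside, z up. Loose, about 160 g.
- whale: White plaster whale with a smooth back, blunt head and two flat tail fins: 99 mm long (x, head at +x; 47 mm ahead and 52 mm behind the origin), 44 mm wide (y; tail fins 66 mm across), 56 mm high. A round body, widest (44 mm) 34 mm above the underside and full width for 12 mm either side of the origin along x; grasp it across y there. Origin: centre of the underside, z up. Loose, about 160 g.
- tall_bottle: Tall slim round white paint bottle with a blue cap: 36 mm diameter, 88 mm high, straight-sided up to 60 mm, then a shoulder and a 22 mm cap. Origin: centre of the underside, z up. Loose, about 90 g.
- squat_jar: Squat round white paint jar with a blue lid, closed: 50 mm diameter, 46 mm high, straight-sided all the way up. Origin: centre of the underside, z up. Loose, about 100 g.
- cup: Empty open white plastic rinsing cup: 46 mm diameter at the foot, 52 mm at the rim, 62 mm high, stiff 3 mm wall. Origin: centre of the underside, z up. Loose, about 40 g.
- tray3: Three-cell wooden tray, 160 (x) by 163 (y) mm, fixed to the table; floor 6 mm thick, walls and dividers 5 mm thick with their tops 20 mm above the table (14 mm above the floor). Wide cell 150 (x) by 76 (y) mm, centred at x 0, y -38.5 mm; two small cells 72.5 (x) by 72 (y) mm side by side, centred at x +38.75 and -38.75, y +40.5 mm. Origin: centre of the underside, on the table; z up.
- tray2: Two-cell long wooden tray, 211 (x) by 86 (y) mm, fixed to the table; floor, walls and heights as the other tray's. Wide cell 124 (x) by 76 (y) mm, centred at x -38.5 mm, y 0; small cell 72 (x) by 76 (y) mm, centred at x +64.5 mm, y 0. Origin: centre of the underside, on the table; z up.
- toadstool: Spare white plaster toadstool, cap 56 mm across, 58 mm high, standing among the stock; stays where it is. Origin: centre of the underside, z up. Loose.
- disc_stack: Stack of four white plaster discs, about 90 mm across and 46 mm high (one body), at the far side of the stock; stays where it is. Origin: centre of the underside, z up. 
- brush_pot: White pot of 68 mm diameter and 65 mm height with paint brushes standing in it (tips at about 120 mm), at the far side of the stock; stays where it is. Origin: centre of the underside, z up. 
There are look-alikes about, which are no part of the job. Leave any red look-alike of the tall_bottle alone.

How it is judged:
By the outcome, as a careful person would: the job done as asked, in the order asked, and still so for the second after the job is handed in, with the robot touching nothing.
It also fails if it takes over 115 s, if anything falls off the work surface, if the arm or the gripper's body presses on something with over 40 N, if the wrist force passes 120 N, or if a joint passes its speed limit or range.

### The arm

A 6-joint arm with a two-finger parallel gripper is mounted at the origin on the work surface. World frame = base frame: x ahead of the robot, y to its left, z up, the work surface at z = 0. Lengths are in m, angles in degrees, forces in N, time in s.
With the tool pointing down it reaches from about 0.4 to 0.825 m from the base axis. Payload 7 kg.
Tool frame: the origin (TCP) lies between the finger pads, 19 mm behind the fingertips; this is the grasp point; z points along the fingers, y is the direction in which the jaws open and shut (so a half turn about z gives the same grasp; the last joint's range is limited). The gripper opens to 88 mm and grips with 3 to 60 N. Pads are 19 mm wide; open, the fingers measure 130 mm over their backs; the gripper's body (78 mm by 193 mm) begins 47 mm behind the grasp point.
Start: joints at [-53.738, 20.546, 0.682, 0, -70.136, -16.507], TCP at [0.228, -0.635, 0.245] pointing down, gripper open.
Joint ranges: [-176.03, 176.03], [-82.01, 121.73], [-58.28, 71.71], [-173.87, 95.51], [-174.79, -0.11], [-173.66, 173.66]. Speed limits (degrees/s): [136.94, 136.94, 172.46, 180, 180, 180].

### API

Orientations are given as [roll, pitch, yaw] about the fixed x, y, z axes, in that order (R = Rz(yaw) Ry(pitch) Rx(roll)).
In Python, from plant import get_state, capture, get_calibration, close_job, boxes_of, cut_out gives the robot as it stands.
- The arm moves only by the tool apply_moves, never from a script. Its argument "commands" is a list of rows, each an object with "grip": the closure, from 0 (fully open) to 1 (shut); "slide": the shift along the tool's x, y, z in m, a list of three; "roll": the turn about the tool's z in degrees. In form: [{"grip": grip, "slide": [x, y, z], "roll": roll}, ...]. A call has 1 to 5 rows; each row is the pose to reach, as a shift and turn from the pose commanded when the call began, along the tool's axes at that moment; what a row does not reach only later rows make up. A row lasts 1/8 s, in which the tool goes at most 62.5 mm and 10.7 degrees, less where a joint would pass 70% of its speed; a pose out of reach is approached as far as the arm can. A call with a gripper value outside its range is refused whole. The fingers move at their own pace and stop on an object; "grip_force" is the grip in N (left out, the last holds). Time passes only in rows, so rows that repeat a pose let the fingers close. It gives the time, the measured TCP pose, the force and the opening at its end, in the units of the state.
- get_state(): the state, without advancing time (a new reading comes with each control period).
- capture(name): name is "scene" or "top"; returns (picture, depth): 420x560x3 uint8, red, green, blue; 420x560 float32, m along the optical axis (not along the pixel's ray), 0 where there is no reading.
- get_calibration(name): a dict with "mtx" (3x3 intrinsics, pixels), "R" (3x3) and "t" (3): a world point X has camera coordinates R X + t. Camera axes: x right, y down, z forward; pixel columns grow to the right and rows downward; lengths in m; the calibration is good to about 2 mm. A picture is of the moment at which its call begins. get_calibration takes no time and is no camera call.
- close_job(): hands the job in, once; it reports no verdict.
Trained networks look in the newest picture that a camera, given by its name, has taken for a name from the list of things; names that differ only in an ending like _2 or _b are one class to them, and where a whole thing is asked for, a point or a joint stands for the part that bears it (a point fixed in the world has none). Each returns a list of dicts, best first, with "score" (0 to 1); they miss things now and then, are a little off and sometimes report something else, mostly with a low value. They report only what shows in the picture. A call takes as long as a camera call. They do not tell look-alikes from the thing itself.
- boxes_of(name, camera): "position" ([x, y, z] in m, in the coordinates of the camera as it stood for that picture, good to about 4 mm: the middle of the surface that is visible of it).
- cut_out(name, camera): "mask" (420x560 bool, what is visible of it).
The state is a dict: "time_s": time; "joints": joint angles; "qd": joint speeds; "joint_torque": joint torques, N m; "tcp_pos": TCP position; "eef_rot": TCP orientation; "contact_force": force on the tool from outside, world axes, zero at the start; "moment": the same for the moment, N m; "gripper_width": finger opening in m.
Only numpy, scipy, OpenCV 4.12 (cv2) and the standard library are available. Lean on these libraries where they do the work, as an engineer would, in place of code of your own. Each camera call takes 0.05 s, during which the arm holds its last target.

## Working session

There is one attempt and no reset: what is moved stays moved. The work goes in short steps, Python scripts to look and compute and a tool call to move; the robot and the scene stay as the last step left them, time stands still between calls to the robot, and variables do not carry over. Pictures are saved under pics/ and viewed, and the job is handed in when it is done.

Besides the shell and the picture viewer there is one more tool, called by a JSON object that holds its "api" and its "payload". apply_moves: Moves the arm, as the interface text tells. Its arguments: {"type":"object","properties":{"commands":{"type":"array"},"grip_force":{"type":"number"}},"required":["commands"]}

```bash
ls; mkdir -p pics; cat > h.py <<'E'
import numpy as np, cv2
from plant import *
def grab(n,save=None):
    p,d=capture(n)
    if save: cv2.imwrite('pics/'+save,p[:,:,::-1]); np.save('pics/'+save+'.npy',d)
    return p,d
def cloud(d,n):
    c=get_calibration(n);K=np.array(c['mtx']);R=np.array(c['R']);t=np.array(c['t'])
    v,u=np.mgrid[:d.shape[0],:d.shape[1]]
    X=np.stack([(u-K[0,2])/K[0,0]*d,(v-K[1,2])/K[1,1]*d,d],-1)
    return (X-t)@R
def c2w(x,n):
    c=get_calibration(n);return (np.array(x)-np.array(c['t']))@np.array(c['R'])
E
python3 - <<'E'
from h import *
print(get_state())
for n in ['scene','top']:
    grab(n,n+'0.png'); c=get_calibration(n); print(n,c)
E
```

```text
pics
{'time_s': 0.0, 'joints': array([-5.37371290e+01,  2.05908207e+01,  6.31638673e-01, -1.93998579e-02,
       -7.01356293e+01, -1.65081151e+01]), 'qd': array([-0.01570731, -0.07731363, -0.06229741,  0.04171967, -0.01793654,
       -0.09670888]), 'joint_torque': array([-5.69922977e-04, -5.82708621e+01,  2.93047339e+01,  6.99706480e+00,
        6.75002040e-03, -1.70778249e-04]), 'tcp_pos': array([ 0.22796789, -0.63483452,  0.24441565]), 'eef_rot': array([ 1.79903914e+02, -9.45804419e-03, -1.60251843e+02]), 'contact_force': array([-0.01068974,  0.54214449, -0.1882051 ]), 'moment': array([ 0.02036807, -0.07061566,  0.01832502]), 'gripper_width': 0.08759017512569361}
scene {'mtx': array([[434.04022004,   0.        , 274.82721459],
       [  0.        , 434.04022004, 208.39380668],
       [  0.        ,   0.        ,   1.        ]]), 'R': array([[-0.86179003,  0.50721605, -0.00705868],
       [ 0.43012593,  0.72329133, -0.54022341],
       [-0.2689045 , -0.46859527, -0.84149203]]), 't': array([ 0.54764585, -0.24426024,  1.08607857])}
top {'mtx': array([[387.37249969,   0.        , 274.93088854],
       [  0.        , 387.37249969, 210.99913914],
       [  0.        ,   0.        ,   1.        ]]), 'R': array([[-0.01431958, -0.99975279, -0.01700935],
       [-0.99465172,  0.01598261, -0.10204174],
       [ 0.10228837,  0.01545719, -0.99463469]]), 't': array([0.02069598, 0.61230163, 0.9052928 ])}
```

View pics/scene0.png

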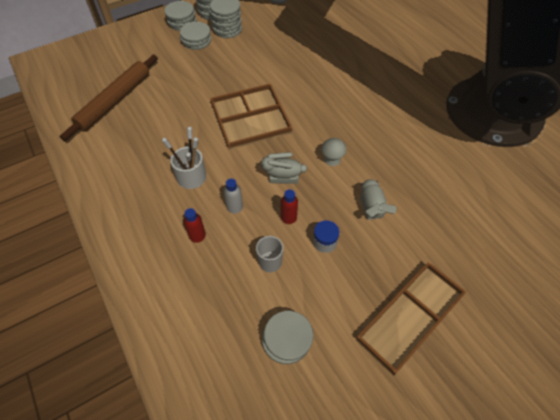

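View pics/top0.png

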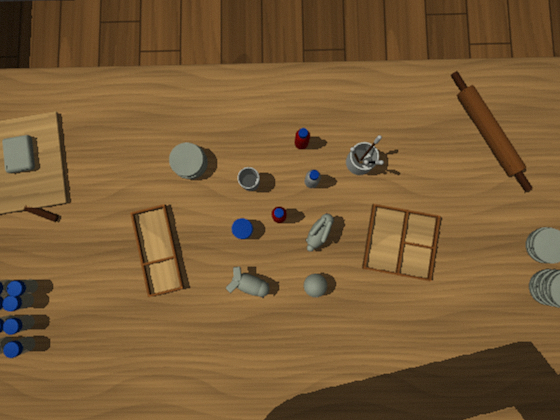

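```bash
python3 - <<'E'
from h import *
for n in ['top','scene']:
  for o in ['hare','whale','tall_bottle','squat_jar','cup','tray3','tray2','toadstool']:
    c=get_calibration(n);K=np.array(c['mtx'])
    for b in boxes_of(o,n):
        x=np.array(b['position']); uv=K@x; uv=uv[:2]/uv[2]
        print(n,o,round(b['score'],2),c2w(x,n).round(3),uv.round())
E
```

```text
top hare 0.92 [ 0.562 -0.09   0.057] [318. 231.]
top whale 0.66 [0.439 0.078 0.052] [247. 285.]
top whale 0.49 [0.696 0.079 0.024] [247. 178.]
top tall_bottle 0.75 [0.604 0.006 0.063] [277. 213.]
top tall_bottle 0.74 [ 0.685 -0.074  0.064] [311. 178.]
top tall_bottle 0.66 [ 0.784 -0.056  0.068] [302. 137.]
top squat_jar 0.93 [0.572 0.09  0.052] [242. 228.]
top cup 0.62 [0.695 0.078 0.023] [247. 178.]
top tray3 0.86 [ 0.54  -0.296  0.005] [401. 240.]
top tray3 0.78 [0.521 0.308 0.005] [156. 251.]
top tray2 0.86 [ 0.54  -0.296  0.005] [401. 240.]
top tray2 0.78 [0.521 0.308 0.005] [156. 251.]
top toadstool 0.74 [ 0.437 -0.077  0.056] [314. 285.]
scene hare 0.96 [ 0.57  -0.087  0.047] [280. 168.]
scene hare 0.29 [0.446 0.083 0.051] [375. 199.]
scene whale 0.95 [0.447 0.081 0.053] [375. 198.]
scene tall_bottle 0.98 [0.614 0.012 0.056] [287. 208.]
scene tall_bottle 0.95 [ 0.698 -0.069  0.055] [231. 197.]
scene tall_bottle 0.86 [ 0.791 -0.046  0.055] [194. 225.]
scene squat_jar 0.97 [0.578 0.096 0.049] [325. 233.]
scene cup 0.9 [0.692 0.068 0.03 ] [268. 253.]
scene tray3 0.86 [0.531 0.307 0.007] [409. 319.]
scene tray3 0.72 [ 0.537 -0.288  0.008] [250. 117.]
scene tray2 0.86 [0.531 0.307 0.007] [409. 319.]
scene tray2 0.72 [ 0.537 -0.288  0.008] [250. 117.]
scene toadstool 0.91 [ 0.443 -0.075  0.048] [332. 148.]
```

The scene picture shows three bottles: white at about (232,197), and red ones at (289,207) and (195,226). It also shows the hare (284,168), whale (375,198), cup (269,253), jar (326,236) and toadstool (333,150), with tray3 at (250,115) and tray2 at (410,316). In the top picture the white bottle is at (313,178) and the red ones are at (279,214) and (302,138). Next I'll make a metric orthographic map and close crops.

```bash
python3 - <<'E'
from h import *
# orthographic colour+height map from both clouds, x 0.35..0.85 (up), y 0.42..-0.42 (right)
S=900
imgs=[]
for n in ['top','scene']:
    p=cv2.imread(f'pics/{n}0.png'); d=np.load(f'pics/{n}0.png.npy'); W=cloud(d,n)
    np.save(f'pics/W_{n}.npy',W)
    t=W[(d>0)&(abs(W[...,2])<.012)&(W[...,0]>.4)&(W[...,0]<.8)&(abs(W[...,1])<.4)]
    print(n,'table z',np.median(t[:,2]))
top=cv2.imread('pics/top0.png'); sc=cv2.imread('pics/scene0.png')
a=cv2.resize(top[120:310,120:450],None,fx=2.4,fy=2.4,interpolation=cv2.INTER_CUBIC)
b=cv2.resize(sc[80:380,160:480],None,fx=1.9,fy=1.9,interpolation=cv2.INTER_CUBIC)
cv2.imwrite('pics/topz.png',a);cv2.imwrite('pics/scz.png',b)
E
```

```text
top table z 0.001253641580647823
scene table z 9.114291255319231e-06
```

View pics/topz.png

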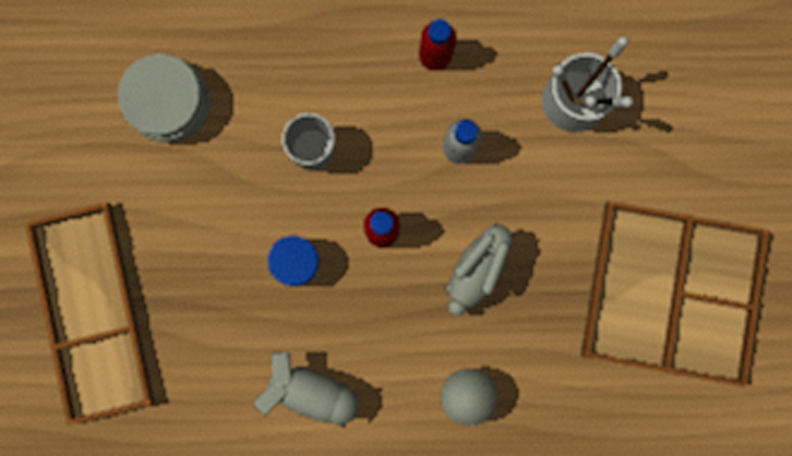

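View pics/scz.png

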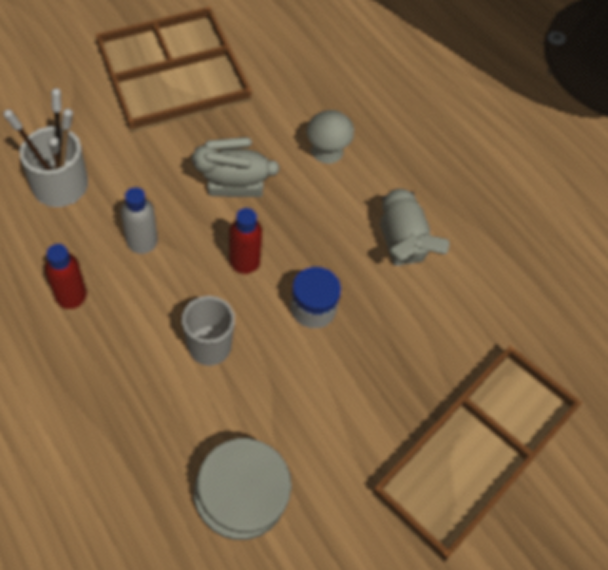

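```bash
cat > fit.py <<'E'
from h import *
from scipy.optimize import least_squares
def near(W,c,r,lo,hi):
    P=W.reshape(-1,3); m=(np.hypot(P[:,0]-c[0],P[:,1]-c[1])<r)&(P[:,2]>lo)&(P[:,2]<hi); return P[m]
def model_circ(P,r,c0):
    f=lambda q: np.hypot(P[:,0]-q[0],P[:,1]-q[1])-r
    s=least_squares(f,c0,loss='soft_l1',f_scale=.002); return s.x, np.sqrt(np.mean(f(s.x)**2))
E
python3 - <<'E'
from fit import *
Ws={n:np.load(f'pics/W_{n}.npy') for n in ['top','scene']}
Ws['top'][...,2]-=.001
for n,W in Ws.items():
    print(n)
    for o,c,r,lo,hi in [('bottle',(.69,-.072),.018,.012,.058),('jar',(.575,.093),.025,.008,.042),('redA',(.609,.009),.018,.012,.058),('redB',(.788,-.05),.018,.012,.058)]:
        P=near(W,c,.045,lo,hi); print(o,len(P),model_circ(P,r,c))
    # tops
    for o,c,lo,hi in [('bottlecap',(.69,-.072),.083,.095),('jarlid',(.575,.093),.042,.052),('cuprim',(.692,.073),.057,.068),('toad',(.44,-.076),.03,.07),('redA',(.609,.009),.08,.095)]:
        P=near(W,c,.045,lo,hi); 
        if len(P)>4:
            (x,y),r=cv2.minEnclosingCircle(P[:,:2].astype(np.float32)*1000); print(o,len(P),'mean',P.mean(0).round(4),'circ',round(x),round(y),round(r,1))
    for o,c in [('hare',(.563,-.09)),('whale',(.442,.08))]:
        P=near(W,c,.075,.006,.09)
        if o=='whale': pass
        (x,y),(w,h),a=cv2.minAreaRect(P[:,:2].astype(np.float32)*1000); print(o,len(P),(x,y),(w,h),a,P[:,2].max())
    for o,c,r in [('tray3',(.54,-.292),.125),('tray2',(.526,.308),.125)]:
        P=near(W,c,r,.014,.026)
        print(o,len(P),cv2.minAreaRect(P[:,:2].astype(np.float32)*1000))
E
```

```text
top
bottle 50 (array([ 0.69186669, -0.07928849]), np.float64(0.00035145761850311044))
jar 23 (array([0.5726307 , 0.09253862]), np.float64(0.002626387407926324))
redA 18 (array([0.6051041 , 0.00331308]), np.float64(0.00022903189964790805))
redB 76 (array([ 0.79149991, -0.0560414 ]), np.float64(0.00045287401553615946))
bottlecap 72 mean [ 0.6908 -0.0787  0.0878] circ 691 -79 10.7
jarlid 340 mean [0.5723 0.092  0.0459] circ 572 92 24.9
cuprim 94 mean [0.692  0.0757 0.0612] circ 692 74 25.6
toad 438 mean [ 0.4377 -0.0784  0.0502] circ 437 -79 27.5
redA 69 mean [0.6043 0.0036 0.0877] circ 604 4 10.2
hare 609 (559.6543579101562, -91.19642639160156) (43.44883346557617, 98.15846252441406) 60.9732666015625 0.07224172658873641
whale 731 (446.3453674316406, 80.86369323730469) (73.44157409667969, 101.46637725830078) 0.50698322057724 0.058914486558979996
tray3 878 ((535.6298217773438, -292.1112976074219), (164.5048828125, 160.36773681640625), 78.8458480834961)
tray2 683 ((524.698974609375, 303.92333984375), (210.36898803710938, 87.90336608886719), 13.141951560974121)
scene
bottle 208 (array([ 0.6
[... 345 characters left out ...]
1 -79 11.1
jarlid 446 mean [0.5733 0.0924 0.0456] circ 573 91 25.5
cuprim 161 mean [0.6913 0.0744 0.0609] circ 691 74 26.4
toad 417 mean [ 0.4426 -0.0727  0.0486] circ 437 -79 27.5
redA 97 mean [0.6055 0.0047 0.0867] circ 604 3 12.1
hare 975 (560.497314453125, -89.02774047851562) (39.638118743896484, 97.95938873291016) 62.914207458496094 0.07081064898117784
whale 871 (442.9303894042969, 77.58211517333984) (92.06009674072266, 62.40818405151367) 69.4999771118164 0.05780922463076455
tray3 855 ((535.1484375, -292.608642578125), (168.55027770996094, 160.6777801513672), 78.42594146728516)
tray2 1186 ((523.8073120117188, 303.25439453125), (213.36363220214844, 86.15303802490234), 13.119894981384277)
```

```bash
python3 - <<'E'
from fit import *
Ws={n:np.load(f'pics/W_{n}.npy') for n in ['top','scene']}
Ws['top'][...,2]-=.001
def boxes(L,Wd,div):  # wall rectangles (x0,x1,y0,y1)
    a,b=L/2,Wd/2;w=.005
    return [(-a,-a+w,-b,b),(a-w,a,-b,b),(-a,a,-b,-b+w),(-a,a,b-w,b)]+div
t3=boxes(.160,.163,[(-.08,.08,-.0005,.0045),(-.0025,.0025,.0045,.0815)])
t2=boxes(.211,.086,[(.0235,.0285,-.043,.043)])
def dist(q,P,B):
    c,s=np.cos(q[2]),np.sin(q[2]);d=P[:,:2]-q[:2];X=d@np.array([[c,-s],[s,c]])
    D=[np.hypot(np.maximum(0,np.maximum(x0-X[:,0],X[:,0]-x1)),np.maximum(0,np.maximum(y0-X[:,1],X[:,1]-y1))) for x0,x1,y0,y1 in B]
    return np.min(D,0)
for o,B,q0,ex in [('tray3',t3,(.535,-.292,np.radians(168.6)),(t3,)),('tray2',t2,(.524,.304,np.radians(-166.9)),())]:
    for q0 in [q0,(q0[0],q0[1],q0[2]+np.pi)]:
      for sel in ['top','scene','both']:
        P=np.vstack([near(W,q0[:2],.125,.0165,.024) for n,W in Ws.items() if sel in(n,'both')])
        s=least_squares(dist,q0,args=(P,B),loss='soft_l1',f_scale=.002)
        print(o,sel,len(P),s.x[:2].round(4),np.degrees(s.x[2]).round(2),'cost',round(s.cost/len(P)*1e6,3))
# cylinders
def cyl(q,P):
    d=P[:,:2]-q[:2];n=np.array([-np.sin(q[2]),np.cos(q[2])]);return np.hypot(d@n,P[:,2]-.034)-.022
for o,c,y in [('hare',(.560,-.090),-28),('whale',(.443,.079),-110)]:
    for sel in ['top','scene','both']:
        P=np.vstack([near(W,c,.08,.006,.09) for n,W in Ws.items() if sel in(n,'both')])
        q=np.array([c[0],c[1],np.radians(y)])
        for k in range(4):
            a=np.array([np.cos(q[2]),np.sin(q[2])]);u=(P[:,:2]-q[:2])@a; r=cyl(q,P)
            Q=P[(abs(u)<.022)&(P[:,2]>.02)&(abs(r)<.006)]
            q=least_squares(cyl,q,args=(Q,),loss='soft_l1',f_scale=.001).x
            a=np.array([np.cos(q[2]),np.sin(q[2])]);u=(P[:,:2]-q[:2])@a
            m=np.abs((P[:,:2]-q[:2])@[-a[1],a[0]])<.04
            mid=(np.percentile(u[m],.3)+np.percentile(u[m],99.7))/2+(.0025 if o=='whale' else 0)
            q[:2]+=mid*a
        print(o,sel,len(Q),q[:2].round(4),np.degrees(q[2]).round(2),'rms',np.sqrt(np.mean(cyl(q,Q)**2)).round(5),'ext',u[m].min().round(3),u[m].max().round(3))
# brush pot
P=np.vstack([near(W,(.73,-.2),.08,.03,.14) for W in Ws.values()]);print('brush',P[:,:2].min(0),P[:,:2].max(0),P[:,2].max())
E
```

```text
tray3 top 803 [ 0.5354 -0.2917] 168.73 cost 0.009
tray3 scene 677 [ 0.5353 -0.2921] 168.69 cost 0.11
tray3 both 1480 [ 0.5354 -0.292 ] 168.72 cost 0.057
tray3 top 803 [ 0.535  -0.2931] 348.72 cost 3.157
tray3 scene 677 [ 0.5353 -0.2931] 348.68 cost 2.779
tray3 both 1480 [ 0.5352 -0.2931] 348.7 cost 2.984
tray2 top 610 [0.5247 0.3036] -166.89 cost 0.012
tray2 scene 1090 [0.5246 0.3035] -167.02 cost 0.011
tray2 both 1700 [0.5246 0.3036] -166.94 cost 0.012
tray2 top 610 [0.5247 0.3037] 13.11 cost 3.399
tray2 scene 1090 [0.5245 0.3036] 12.96 cost 4.538
tray2 both 1700 [0.5245 0.3036] 13.05 cost 4.13
hare top 183 [ 0.5591 -0.092 ] -29.22 rms 0.00191 ext -0.049 0.049
hare scene 324 [ 0.5591 -0.0933] -32.23 rms 0.00193 ext -0.069 0.029
hare both 493 [ 0.5592 -0.093 ] -30.68 rms 0.00192 ext -0.065 0.033
whale top 346 [0.4398 0.073 ] -111.48 rms 0.0018 ext 0.0 0.097
whale scene 385 [0.4402 0.0759] -108.93 rms 0.00165 ext -0.047 0.046
whale both 733 [0.4397 0.0739] -110.3 rms 0.00171 ext -0.048 0.049
brush [ 0.70432097 -0.23474862] [ 0.77166372 -0.15774621] 0.1251707811289043
```

```bash
cat > go.py <<'E'
import sys
from h import *
# go.py x y z jawaxis_deg|- : slide/roll from present pose
s=get_state();p=s['tcp_pos'];yaw=s['eef_rot'][2]
x,y,z=map(float,sys.argv[1:4])
d=np.array([x,y,z])-p;a=np.radians(yaw)
sl=[d[0]*np.cos(a)+d[1]*np.sin(a),d[0]*np.sin(a)-d[1]*np.cos(a),-d[2]]
print('t',round(s['time_s'],2),'at',p.round(4),'yaw',round(yaw,2),'q6',round(s['joints'][5],1),'F',s['contact_force'].round(1),'w',round(s['gripper_width'],4))
print('slide',np.round(sl,4),'dist',round(np.linalg.norm(d),3))
if len(sys.argv)>4:
    for ty in (float(sys.argv[4])+90,float(sys.argv[4])-90):
        dy=(ty-yaw+180)%360-180
        for e in (dy,dy-360*np.sign(dy)):
            q6=s['joints'][5]+e-(np.degrees(np.arctan2(y,x))-s['joints'][0])
            if abs(q6)<170: print('roll',round(-e,1),'-> q6',round(q6,1))
E
python3 go.py .559 -.0925 .2 60.5
```

```text
t 0.9 at [ 0.2281 -0.6353  0.2454] yaw -160.25 q6 -16.5 F [0.2 0.  0.5] w 0.088
slide [-0.4949  0.399   0.0454] dist 0.637
roll 49.3 -> q6 -110.1
roll -130.7 -> q6 69.9
```

Candidates for each thing:
- **Hare:** the only one like it is the whale, top (247,285). The hare is at top (320,231).
- **Tall bottle:** the white one at top (313,178). The red ones at (279,214) and (302,138) stay.
- **Cup:** (248,178). The brush pot is at (364,158).
- **Jar:** (242,229).
- **Whale:** (250,284), not the toadstool at (316,285).

The close crops confirm these choices.

{"api": "apply_moves", "payload": {"commands": [{"grip":0,"slide":[-0.248,0.2,0.02],"roll":25},{"grip":0,"slide":[-0.248,0.2,0.02],"roll":40},{"grip":0,"slide":[-0.248,0.2,0.02],"roll":49.3},{"grip":0,"slide":[-0.248,0.2,0.02],"roll":49.3},{"grip":0,"slide":[-0.248,0.2,0.02],"roll":49.3}], "grip_force": 15}}

```text
time_s: 1.52
tcp_pos: [0.3833, -0.3808, 0.227]
eef_rot: [-180.0, 0.0, 150.2]
contact_force: [1.5, 0.1, -0.0]
gripper_width: 0.0878
```

```bash
python3 go.py .559 -.0925 .16 60.5
```

```text
t 1.52 at [ 0.3833 -0.3808  0.227 ] yaw 150.21 q6 -95.8 F [ 1.5  0.1 -0. ] w 0.0878
slide [-0.0092  0.3375  0.067 ] dist 0.344
roll -0.3 -> q6 -110.1
roll -180.3 -> q6 69.9
```

{"api": "apply_moves", "payload": {"commands": [{"grip":0,"slide":[-0.009,0.32,0.065],"roll":-0.3},{"grip":0,"slide":[-0.009,0.32,0.065],"roll":-0.3},{"grip":0,"slide":[-0.009,0.32,0.065],"roll":-0.3},{"grip":0,"slide":[-0.009,0.32,0.065],"roll":-0.3},{"grip":0,"slide":[-0.009,0.32,0.065],"roll":-0.3}]}}

```text
time_s: 2.15
tcp_pos: [0.5416, -0.118, 0.1647]
eef_rot: [180.0, 0.1, 150.9]
contact_force: [2.1, -1.8, -1.0]
gripper_width: 0.0875
```

{"api": "apply_moves", "payload": {"commands": [{"grip":0,"slide":[0,0,0],"roll":0},{"grip":0,"slide":[0,0,0],"roll":0}]}}

```text
time_s: 2.4
tcp_pos: [0.5405, -0.1198, 0.1645]
eef_rot: [-180.0, -0.0, 150.9]
contact_force: [-0.4, 0.4, -0.9]
gripper_width: 0.0878
```

```bash
python3 go.py .559 -.0925 .045 60.5
```

```text
t 2.4 at [ 0.5405 -0.1198  0.1645] yaw 150.9 q6 -126.9 F [-0.4  0.4 -0.9] w 0.0878
slide [-0.0029  0.0328  0.1195] dist 0.124
roll 0.4 -> q6 -110.1
roll -179.6 -> q6 69.9
```

```bash
python3 -c "
from h import *
print(get_state()['joints'].round(1))"
```

```text
[   7.8   13.1  -21.2    0.   -55.8 -126.9]
```

```bash
python3 - <<'E'
s=open('go.py').read()
s=s.replace("q6=s['joints'][5]+e-(np.degrees(np.arctan2(y,x))-s['joints'][0])","q1=np.degrees(np.arctan2(y,x)+np.arcsin(.19/np.hypot(x,y)));q6=s['joints'][5]+e-(q1-s['joints'][0])")
open('go.py','w').write(s)
E
python3 go.py .559 -.0925 .045 60.5
```

```text
t 2.4 at [ 0.5405 -0.1198  0.1645] yaw 150.9 q6 -126.9 F [-0.4  0.4 -0.9] w 0.0878
slide [-0.0029  0.0328  0.1195] dist 0.124
roll 0.4 -> q6 -129.7
roll -179.6 -> q6 50.3
```

{"api": "apply_moves", "payload": {"commands": [{"grip":0,"slide":[-0.003,0.0328,0.0],"roll":0.4},{"grip":0,"slide":[-0.003,0.0328,0.0],"roll":0.4},{"grip":0,"slide":[-0.003,0.0328,0.04],"roll":0.4},{"grip":0,"slide":[-0.003,0.0328,0.06],"roll":0.4},{"grip":0,"slide":[-0.003,0.0328,0.06],"roll":0.4}]}}

```text
time_s: 3.02
tcp_pos: [0.5576, -0.0942, 0.1036]
eef_rot: [-179.9, -0.1, 150.3]
contact_force: [-0.2, 0.3, -0.1]
gripper_width: 0.0874
```

```bash
python3 go.py .559 -.0925 .045 60.5;python3 -c "
from h import *
grab('scene','s1.png')"
```

```text
t 3.02 at [ 0.5576 -0.0942  0.1036] yaw 150.34 q6 -129.9 F [-0.2  0.3 -0.1] w 0.0874
slide [-0.0004  0.0022  0.0586] dist 0.059
roll -0.2 -> q6 -129.7
roll -180.2 -> q6 50.3
```

View pics/s1.png

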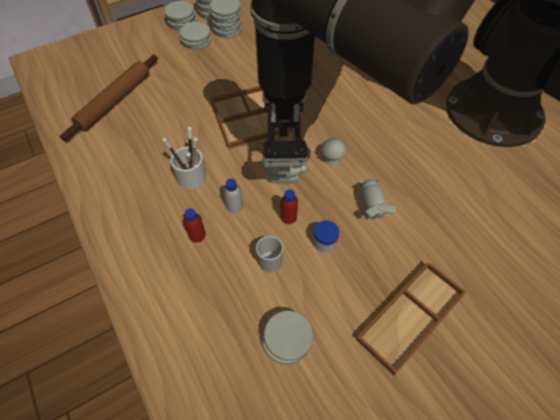

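The gripper is at (285,155), aligned over the hare and clear of the red bottle at (289,207). Now I descend.

{"api": "apply_moves", "payload": {"commands": [{"grip":0,"slide":[0,0.001,0.03],"roll":0},{"grip":0,"slide":[0,0.001,0.05],"roll":0},{"grip":0,"slide":[0,0.001,0.058],"roll":0},{"grip":0,"slide":[0,0.001,0.058],"roll":0},{"grip":0.2,"slide":[0,0.001,0.058],"roll":0}], "grip_force": 15}}

```text
time_s: 3.7
tcp_pos: [0.5605, -0.092, 0.0478]
eef_rot: [179.9, 0.1, 150.4]
contact_force: [0.0, 0.5, 0.3]
gripper_width: 0.0824
```

{"api": "apply_moves", "payload": {"commands": [{"grip":0.35,"slide":[0,0,0],"roll":0},{"grip":0.45,"slide":[0,0,0],"roll":0},{"grip":0.6,"slide":[0,0,0],"roll":0},{"grip":0.6,"slide":[0,0,0],"roll":0},{"grip":0.6,"slide":[0,0,0],"roll":0}]}}

```text
time_s: 4.32
tcp_pos: [0.5597, -0.092, 0.0467]
eef_rot: [-180.0, -0.0, 150.4]
contact_force: [-0.8, -0.3, 2.0]
gripper_width: 0.0439
```

{"api": "apply_moves", "payload": {"commands": [{"grip":0.8,"slide":[0,0,-0.01],"roll":0},{"grip":0.8,"slide":[0,0,-0.04],"roll":0},{"grip":0.8,"slide":[0,0,-0.08],"roll":0},{"grip":0.8,"slide":[0,0,-0.09],"roll":0},{"grip":0.8,"slide":[0,0,-0.09],"roll":0}], "grip_force": 20}}

```text
time_s: 4.95
tcp_pos: [0.5598, -0.0918, 0.1372]
eef_rot: [179.9, 0.0, 150.4]
contact_force: [-0.3, -0.2, -2.1]
gripper_width: 0.0436
```

```bash
python3 go.py .544 -.2493 .137 78.7
```

```text
t 4.95 at [ 0.5598 -0.0918  0.1372] yaw 150.42 q6 -130.0 F [-0.3 -0.2 -2.1] w 0.0436
slide [-0.064  -0.1448  0.0002] dist 0.158
roll -18.3 -> q6 -95.2
roll -198.3 -> q6 84.8
```

Lifted: the weight reads about 2 N and the width 43.6 mm. I'll carry it at moderate speed.

{"api": "apply_moves", "payload": {"commands": [{"grip":0.8,"slide":[-0.012,-0.028,0],"roll":-4},{"grip":0.8,"slide":[-0.03,-0.068,0],"roll":-9},{"grip":0.8,"slide":[-0.048,-0.11,0],"roll":-14},{"grip":0.8,"slide":[-0.06,-0.136,0],"roll":-18.3},{"grip":0.8,"slide":[-0.064,-0.145,0],"roll":-18.3}]}}

```text
time_s: 5.58
tcp_pos: [0.5424, -0.2509, 0.1347]
eef_rot: [180.0, -0.2, 168.6]
contact_force: [-0.3, -0.4, -3.0]
gripper_width: 0.0434
```

{"api": "apply_moves", "payload": {"commands": [{"grip":0.8,"slide":[0,0,0],"roll":0},{"grip":0.8,"slide":[0,0,0.02],"roll":0},{"grip":0.8,"slide":[0,0,0.045],"roll":0},{"grip":0.8,"slide":[0,0,0.06],"roll":0},{"grip":0.8,"slide":[0,0,0.06],"roll":0}]}}

```text
time_s: 6.2
tcp_pos: [0.5432, -0.2488, 0.0754]
eef_rot: [-180.0, -0.2, 168.8]
contact_force: [-0.1, 1.5, -1.7]
gripper_width: 0.0435
```

```bash
python3 go.py .544 -.2493 .0525 78.7;python3 -c "
from h import *
grab('scene','s2.png')"
```

```text
t 6.2 at [ 0.5432 -0.2488  0.0754] yaw 168.76 q6 -95.3 F [-0.1  1.5 -1.7] w 0.0435
slide [-0.0009 -0.0003  0.0229] dist 0.023
roll 0.1 -> q6 -95.2
roll -179.9 -> q6 84.8
```

View pics/s2.png

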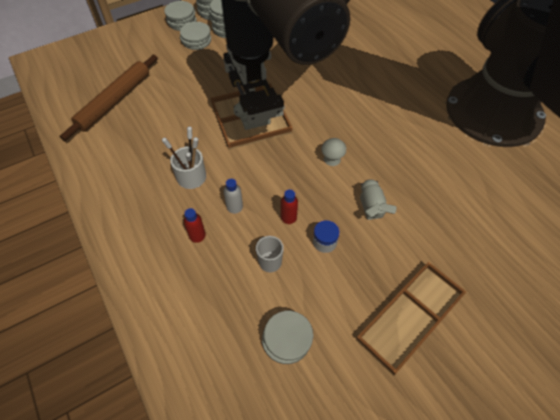

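The hare hangs over tray3's wide cell at (258,112). I'll lower it gently.

{"api": "apply_moves", "payload": {"commands": [{"grip":0.8,"slide":[-0.001,0,0.012],"roll":0},{"grip":0.8,"slide":[-0.001,0,0.019],"roll":0},{"grip":0.8,"slide":[-0.001,0,0.021],"roll":0},{"grip":0.8,"slide":[-0.001,0,0.022],"roll":0},{"grip":0.8,"slide":[-0.001,0,0.022],"roll":0}]}}

```text
time_s: 6.88
tcp_pos: [0.5449, -0.2499, 0.0547]
eef_rot: [-180.0, 0.0, 168.7]
contact_force: [-1.0, -1.4, -2.2]
gripper_width: 0.0435
```

{"api": "apply_moves", "payload": {"commands": [{"grip":0.8,"slide":[0,0,0.001],"roll":0},{"grip":0.8,"slide":[0,0,0.001],"roll":0}]}}

```text
time_s: 7.12
tcp_pos: [0.5448, -0.2498, 0.0537]
eef_rot: [180.0, 0.0, 168.7]
contact_force: [0.0, -0.1, -2.3]
gripper_width: 0.0436
```

{"api": "apply_moves", "payload": {"commands": [{"grip":0.8,"slide":[0,0,0.001],"roll":0},{"grip":0.8,"slide":[0,0,0.001],"roll":0}]}}

```text
time_s: 7.38
tcp_pos: [0.5449, -0.2498, 0.0527]
eef_rot: [-180.0, 0.0, 168.7]
contact_force: [-0.4, -0.3, -2.1]
gripper_width: 0.0434
```

{"api": "apply_moves", "payload": {"commands": [{"grip":0.8,"slide":[0,0,0.001],"roll":0},{"grip":0.8,"slide":[0,0,0.001],"roll":0}]}}

```text
time_s: 7.62
tcp_pos: [0.5449, -0.2498, 0.0526]
eef_rot: [-180.0, 0.0, 168.8]
contact_force: [-2.7, 2.1, 8.1]
gripper_width: 0.0438
```

{"api": "apply_moves", "payload": {"commands": [{"grip":0.4,"slide":[0,0,0],"roll":0},{"grip":0.3,"slide":[0,0,0],"roll":0},{"grip":0.2,"slide":[0,0,0],"roll":0},{"grip":0.2,"slide":[0,0,-0.03],"roll":0},{"grip":0.1,"slide":[0,0,-0.09],"roll":0}]}}

```text
time_s: 8.25
tcp_pos: [0.5431, -0.2495, 0.1399]
eef_rot: [-180.0, -0.3, 168.7]
contact_force: [2.1, 0.0, 0.1]
gripper_width: 0.0753
```

{"api": "apply_moves", "payload": {"commands": [{"grip":0.0,"slide":[0,0,-0.06],"roll":0},{"grip":0.0,"slide":[0,0,-0.06],"roll":0}]}}

```text
time_s: 8.5
tcp_pos: [0.5476, -0.2506, 0.2074]
eef_rot: [-180.0, 0.6, 168.8]
contact_force: [0.6, -0.6, -1.0]
gripper_width: 0.087
```

```bash
python3 go.py .691 -.0793 .19 0;python3 -c "
from h import *
p,d=grab('scene','s3.png')
cv2.imwrite('pics/s3z.png',cv2.resize(p[60:260,140:400,::-1],None,fx=3,fy=3))"
```

```text
t 8.5 at [ 0.5476 -0.2506  0.2074] yaw 168.77 q6 -95.3 F [ 0.6 -0.6 -1. ] w 0.087
slide [-0.1073  0.196   0.0174] dist 0.224
roll -101.2 -> q6 -9.3
```

View pics/s3z.png

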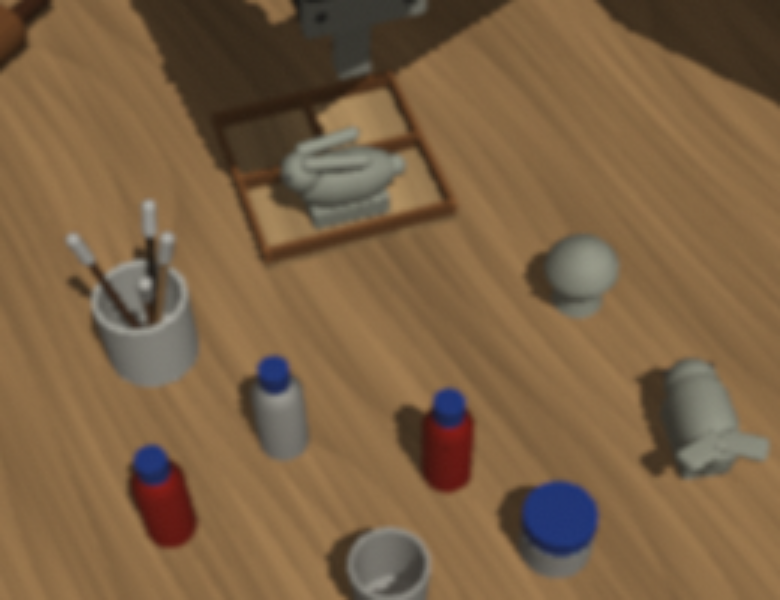

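{"api": "apply_moves", "payload": {"commands": [{"grip":0,"slide":[-0.107,0.196,0.01],"roll":-20},{"grip":0,"slide":[-0.107,0.196,0.01],"roll":-40},{"grip":0,"slide":[-0.107,0.196,0.01],"roll":-50},{"grip":0,"slide":[-0.107,0.196,0.01],"roll":-50},{"grip":0,"slide":[-0.107,0.196,0.01],"roll":-50}]}}

```text
time_s: 9.18
tcp_pos: [0.6887, -0.0759, 0.1887]
eef_rot: [179.9, -0.2, -140.8]
contact_force: [-0.9, -0.4, -0.1]
gripper_width: 0.0877
```

{"api": "apply_moves", "payload": {"commands": [{"grip":0,"slide":[0,0,0],"roll":-20},{"grip":0,"slide":[0,0,0],"roll":-40},{"grip":0,"slide":[0,0,0],"roll":-40},{"grip":0,"slide":[0,0,0],"roll":-40},{"grip":0,"slide":[0,0,0],"roll":-40}]}}

```text
time_s: 9.8
tcp_pos: [0.6874, -0.0785, 0.19]
eef_rot: [179.9, -0.0, -101.3]
contact_force: [-0.1, 0.4, -0.1]
gripper_width: 0.0878
```

```bash
python3 go.py .691 -.0793 .047 -11.3
```

```text
t 9.8 at [ 0.6874 -0.0785  0.19  ] yaw -101.33 q6 -20.9 F [-0.1  0.4 -0.1] w 0.0878
slide [ 1.00e-04 -3.70e-03  1.43e-01] dist 0.143
roll -180.0 -> q6 159.4
roll -0.0 -> q6 -20.6
```

{"api": "apply_moves", "payload": {"commands": [{"grip":0,"slide":[0,-0.0037,0.03],"roll":0},{"grip":0,"slide":[0,-0.0037,0.08],"roll":0},{"grip":0,"slide":[0,-0.0037,0.125],"roll":0},{"grip":0,"slide":[0,-0.0037,0.143],"roll":0},{"grip":0,"slide":[0,-0.0037,0.143],"roll":0}]}}

```text
time_s: 10.42
tcp_pos: [0.6911, -0.0794, 0.0474]
eef_rot: [179.9, -0.1, -101.3]
contact_force: [0.2, -0.1, 1.4]
gripper_width: 0.0879
```

{"api": "apply_moves", "payload": {"commands": [{"grip":0.3,"slide":[0,0,0],"roll":0},{"grip":0.5,"slide":[0,0,0],"roll":0},{"grip":0.8,"slide":[0,0,0],"roll":0},{"grip":0.8,"slide":[0,0,0],"roll":0},{"grip":0.8,"slide":[0,0,0],"roll":0}], "grip_force": 15}}

```text
time_s: 11.05
tcp_pos: [0.6917, -0.0792, 0.0488]
eef_rot: [-180.0, 0.0, -101.3]
contact_force: [-0.2, 0.5, -0.4]
gripper_width: 0.0429
```

{"api": "apply_moves", "payload": {"commands": [{"grip":0.8,"slide":[0,0,0],"roll":0},{"grip":0.8,"slide":[0,0,-0.03],"roll":0},{"grip":0.8,"slide":[0,0,-0.08],"roll":0},{"grip":0.8,"slide":[0,0,-0.13],"roll":0},{"grip":0.8,"slide":[0,0,-0.13],"roll":0}]}}

```text
time_s: 11.68
tcp_pos: [0.6942, -0.0792, 0.1839]
eef_rot: [-179.5, 0.1, -101.2]
contact_force: [0.8, -0.5, -1.2]
gripper_width: 0.0354
```

```bash
python3 go.py .5733 -.3409 .177 -11.3
```

```text
t 11.68 at [ 0.6942 -0.0792  0.1839] yaw -101.23 q6 -20.7 F [ 0.8 -0.5 -1.2] w 0.0354
slide [0.2802 0.0676 0.0069] dist 0.288
roll 0.1 -> q6 2.9
```

{"api": "apply_moves", "payload": {"commands": [{"grip":0.8,"slide":[0.04,0.01,0],"roll":0},{"grip":0.8,"slide":[0.1,0.024,0],"roll":0},{"grip":0.8,"slide":[0.16,0.038,0],"roll":0},{"grip":0.8,"slide":[0.22,0.053,0],"roll":0},{"grip":0.8,"slide":[0.26,0.063,0],"roll":0}]}}

```text
time_s: 12.3
tcp_pos: [0.5772, -0.3239, 0.1776]
eef_rot: [179.9, 0.0, -101.3]
contact_force: [0.3, 0.5, -0.7]
gripper_width: 0.0353
```

{"api": "apply_moves", "payload": {"commands": [{"grip":0.8,"slide":[0.018,0.005,0],"roll":0},{"grip":0.8,"slide":[0.018,0.005,0],"roll":0},{"grip":0.8,"slide":[0.018,0.005,0],"roll":0}]}}

```text
time_s: 12.68
tcp_pos: [0.5711, -0.3378, 0.1782]
eef_rot: [180.0, 0.0, -101.2]
contact_force: [-0.7, 0.0, -0.8]
gripper_width: 0.0352
```

```bash
python3 go.py .5733 -.3409 .055 -11.3;python3 -c "
from h import *
p,d=grab('scene','s4.png')
cv2.imwrite('pics/s4z.png',cv2.resize(p[0:220,140:400,::-1],None,fx=2.7,fy=2.7))"
```

```text
t 12.68 at [ 0.5711 -0.3378  0.1782] yaw -101.23 q6 2.6 F [-0.7  0.  -0.8] w 0.0352
slide [ 0.0026 -0.0028  0.1232] dist 0.123
roll 0.1 -> q6 2.9
```

View pics/s4z.png

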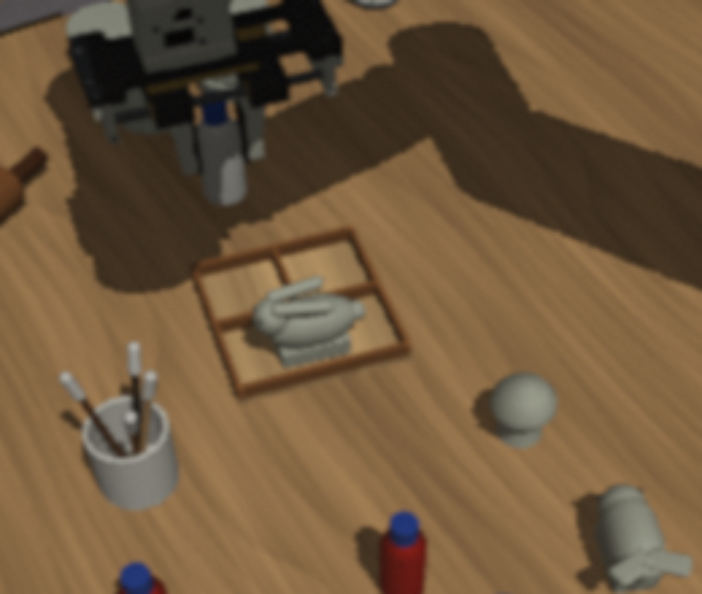

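The bottle hangs upright at about (225,170) in the crop, above the left small cell. I lower it to contact.

{"api": "apply_moves", "payload": {"commands": [{"grip":0.8,"slide":[0.0026,-0.0028,0.02],"roll":0},{"grip":0.8,"slide":[0.0026,-0.0028,0.06],"roll":0},{"grip":0.8,"slide":[0.0026,-0.0028,0.1],"roll":0},{"grip":0.8,"slide":[0.0026,-0.0028,0.115],"roll":0},{"grip":0.8,"slide":[0.0026,-0.0028,0.115],"roll":0}]}}

```text
time_s: 13.35
tcp_pos: [0.5726, -0.3412, 0.0623]
eef_rot: [179.9, 0.0, -101.2]
contact_force: [-0.2, 0.5, -0.4]
gripper_width: 0.0356
```

{"api": "apply_moves", "payload": {"commands": [{"grip":0.8,"slide":[0,0,0.002],"roll":0},{"grip":0.8,"slide":[0,0,0.004],"roll":0},{"grip":0.8,"slide":[0,0,0.005],"roll":0},{"grip":0.8,"slide":[0,0,0.006],"roll":0}]}}

```text
time_s: 13.85
tcp_pos: [0.5731, -0.3418, 0.0581]
eef_rot: [-180.0, -0.0, -101.3]
contact_force: [-0.4, -0.6, -1.7]
gripper_width: 0.0354
```

```bash
python3 go.py .5733 -.3409 .055 -11.3
```

```text
t 13.85 at [ 0.5731 -0.3418  0.0581] yaw -101.27 q6 2.8 F [-0.4 -0.6 -1.7] w 0.0354
slide [-0.0009 -0.      0.0031] dist 0.003
roll 0.0 -> q6 2.9
```

{"api": "apply_moves", "payload": {"commands": [{"grip":0.8,"slide":[0,0,0.001],"roll":0},{"grip":0.8,"slide":[0,0,0.002],"roll":0}]}}

```text
time_s: 14.1
tcp_pos: [0.5729, -0.3417, 0.0556]
eef_rot: [-180.0, -0.0, -101.3]
contact_force: [0.1, -0.1, -1.1]
gripper_width: 0.0354
```

{"api": "apply_moves", "payload": {"commands": [{"grip":0.8,"slide":[0,0,0.001],"roll":0},{"grip":0.8,"slide":[0,0,0.001],"roll":0}]}}

```text
time_s: 14.35
tcp_pos: [0.5729, -0.3417, 0.0546]
eef_rot: [180.0, -0.0, -101.3]
contact_force: [-0.3, 0.4, -0.0]
gripper_width: 0.0354
```

{"api": "apply_moves", "payload": {"commands": [{"grip":0.8,"slide":[0,0,0.001],"roll":0},{"grip":0.8,"slide":[0,0,0.001],"roll":0}]}}

```text
time_s: 14.6
tcp_pos: [0.5729, -0.3417, 0.0545]
eef_rot: [-180.0, -0.0, -101.2]
contact_force: [-2.5, 1.4, 6.0]
gripper_width: 0.0355
```

{"api": "apply_moves", "payload": {"commands": [{"grip":0.4,"slide":[0,0,0],"roll":0},{"grip":0.25,"slide":[0,0,0],"roll":0},{"grip":0.2,"slide":[0,0,0],"roll":0},{"grip":0.2,"slide":[0,0,-0.04],"roll":0},{"grip":0.2,"slide":[0,0,-0.1],"roll":0}]}}

```text
time_s: 15.22
tcp_pos: [0.5717, -0.3412, 0.1524]
eef_rot: [179.7, 0.0, -101.3]
contact_force: [1.1, 0.7, 1.1]
gripper_width: 0.0696
```

{"api": "apply_moves", "payload": {"commands": [{"grip":0.0,"slide":[0,0,-0.05],"roll":0},{"grip":0.0,"slide":[0,0,-0.05],"roll":0},{"grip":0.0,"slide":[0,0,-0.05],"roll":0}]}}

```text
time_s: 15.6
tcp_pos: [0.5727, -0.3414, 0.2033]
eef_rot: [-180.0, 0.0, -101.3]
contact_force: [-0.6, -0.2, -0.8]
gripper_width: 0.0871
```

```bash
python3 go.py .6915 .074 .2 -11.3
```

```text
t 15.6 at [ 0.5727 -0.3414  0.2033] yaw -101.28 q6 2.8 F [-0.6 -0.2 -0.8] w 0.0871
slide [-0.4306 -0.0353  0.0033] dist 0.432
roll -180.0 -> q6 146.7
roll 0.0 -> q6 -33.3
```

{"api": "apply_moves", "payload": {"commands": [{"grip":0,"slide":[-0.29,-0.024,0],"roll":0},{"grip":0,"slide":[-0.29,-0.024,0],"roll":0},{"grip":0,"slide":[-0.29,-0.024,0],"roll":0},{"grip":0,"slide":[-0.29,-0.024,0],"roll":0},{"grip":0,"slide":[-0.29,-0.024,0],"roll":0}]}}

```text
time_s: 16.23
tcp_pos: [0.6528, -0.0592, 0.2016]
eef_rot: [179.8, -0.0, -101.2]
contact_force: [0.1, -1.3, -0.6]
gripper_width: 0.0876
```

{"api": "apply_moves", "payload": {"commands": [{"grip":0,"slide":[-0.14,-0.011,0],"roll":0},{"grip":0,"slide":[-0.14,-0.011,0],"roll":0},{"grip":0,"slide":[-0.14,-0.011,0.02],"roll":0},{"grip":0,"slide":[-0.14,-0.011,0.06],"roll":0},{"grip":0,"slide":[-0.14,-0.011,0.06],"roll":0}]}}

```text
time_s: 16.85
tcp_pos: [0.6881, 0.0723, 0.1382]
eef_rot: [179.5, -0.3, -101.3]
contact_force: [0.0, -0.0, 0.7]
gripper_width: 0.0876
```

```bash
python3 - <<'E'
from fit import *
p,d=grab('top','t5.png');W=cloud(d,'top');W[...,2]-=.001
P=near(W,(.692,.074),.04,.055,.068);print(len(P),P.mean(0) if len(P) else 0)
p,d=grab('scene','s5.png');W=cloud(d,'scene')
P=near(W,(.692,.074),.04,.055,.068);print(len(P),P.mean(0) if len(P) else 0)
cv2.imwrite('pics/s5z.png',cv2.resize(p[60:300,140:400,::-1],None,fx=2.5,fy=2.5))
E
python3 go.py .6915 .074 .051 -11.3
```

```text
44 [0.68227905 0.07539078 0.06176959]
189 [0.69119187 0.07390868 0.06015351]
t 16.95 at [0.691  0.0724 0.1431] yaw -101.28 q6 -33.3 F [-0.3  0.3  0.6] w 0.0875
slide [-0.0017 -0.0001  0.0921] dist 0.092
roll -180.0 -> q6 146.7
roll 0.0 -> q6 -33.3
```

View pics/s5z.png

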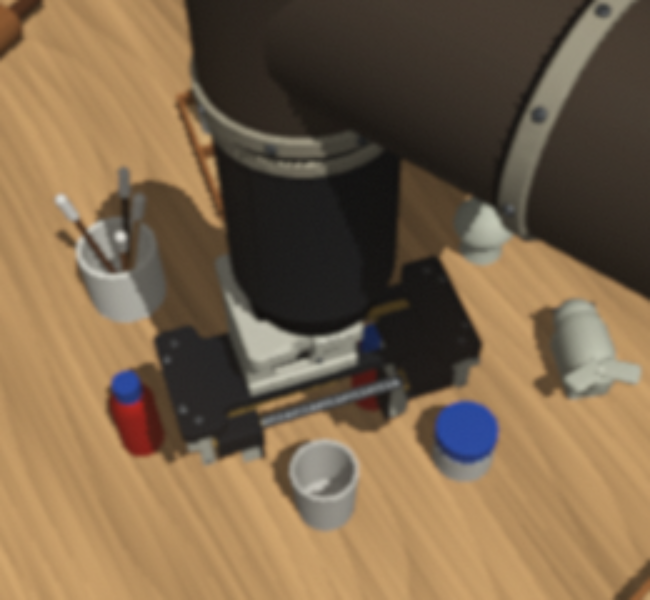

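The gripper is above the cup, with both fingers clear of it. The cup's rim is at about (325,475) in the crop. I descend and close.

{"api": "apply_moves", "payload": {"commands": [{"grip":0,"slide":[-0.0017,0,0.03],"roll":0},{"grip":0,"slide":[-0.0017,0,0.07],"roll":0},{"grip":0,"slide":[-0.0017,0,0.092],"roll":0},{"grip":0.1,"slide":[-0.0017,0,0.092],"roll":0},{"grip":0.25,"slide":[-0.0017,0,0.092],"roll":0}], "grip_force": 8}}

```text
time_s: 17.58
tcp_pos: [0.6929, 0.0748, 0.0538]
eef_rot: [-179.8, 0.1, -101.3]
contact_force: [-0.5, 0.5, 0.9]
gripper_width: 0.0739
```

{"api": "apply_moves", "payload": {"commands": [{"grip":0.4,"slide":[0,0,0],"roll":0},{"grip":0.6,"slide":[0,0,0],"roll":0},{"grip":0.6,"slide":[0,0,0],"roll":0},{"grip":0.6,"slide":[0,0,0],"roll":0},{"grip":0.6,"slide":[0,0,0],"roll":0}]}}

```text
time_s: 18.2
tcp_pos: [0.6919, 0.075, 0.0525]
eef_rot: [-179.9, 0.0, -101.2]
contact_force: [-2.1, 0.8, 5.8]
gripper_width: 0.0517
```

{"api": "apply_moves", "payload": {"commands": [{"grip":0.6,"slide":[0,0,0],"roll":0},{"grip":0.6,"slide":[0,0,-0.02],"roll":0},{"grip":0.6,"slide":[0,0,-0.07],"roll":0},{"grip":0.6,"slide":[0,0,-0.125],"roll":0},{"grip":0.6,"slide":[0,0,-0.14],"roll":0}]}}

```text
time_s: 18.82
tcp_pos: [0.6936, 0.0752, 0.1977]
eef_rot: [-179.6, 0.2, -101.2]
contact_force: [-0.1, 0.6, -0.4]
gripper_width: 0.0519
```

```bash
python3 go.py .4855 -.3233 .19 -11.3
```

```text
t 18.82 at [0.6936 0.0752 0.1977] yaw -101.23 q6 -33.4 F [-0.1  0.6 -0.4] w 0.0519
slide [0.4314 0.1265 0.0077] dist 0.45
roll 0.1 -> q6 3.3
```

{"api": "apply_moves", "payload": {"commands": [{"grip":0.6,"slide":[0.04,0.012,0],"roll":0},{"grip":0.6,"slide":[0.1,0.03,0],"roll":0},{"grip":0.6,"slide":[0.16,0.047,0],"roll":0},{"grip":0.6,"slide":[0.215,0.063,0],"roll":0},{"grip":0.6,"slide":[0.27,0.08,0],"roll":0}]}}

```text
time_s: 19.45
tcp_pos: [0.5592, -0.1758, 0.1922]
eef_rot: [-180.0, 0.0, -101.3]
contact_force: [0.6, -0.3, -0.9]
gripper_width: 0.0516
```

{"api": "apply_moves", "payload": {"commands": [{"grip":0.6,"slide":[0.05,0.015,0],"roll":0},{"grip":0.6,"slide":[0.1,0.03,0],"roll":0},{"grip":0.6,"slide":[0.14,0.04,0],"roll":0},{"grip":0.6,"slide":[0.16,0.046,0],"roll":0},{"grip":0.6,"slide":[0.16,0.046,0],"roll":0}]}}

```text
time_s: 20.08
tcp_pos: [0.4834, -0.3231, 0.1917]
eef_rot: [180.0, 0.0, -101.4]
contact_force: [-0.0, -0.0, 0.3]
gripper_width: 0.0515
```

{"api": "apply_moves", "payload": {"commands": [{"grip":0.6,"slide":[0,0,0],"roll":0},{"grip":0.6,"slide":[0,0,0],"roll":0}]}}

```text
time_s: 20.32
tcp_pos: [0.4846, -0.3213, 0.1916]
eef_rot: [-180.0, 0.0, -101.2]
contact_force: [0.6, 0.2, -0.5]
gripper_width: 0.0522
```

```bash
python3 go.py .4855 -.3233 .0585 -11.3;python3 -c "
from h import *
p,d=grab('scene','s6.png')
cv2.imwrite('pics/s6z.png',cv2.resize(p[0:220,140:400,::-1],None,fx=2.7,fy=2.7))"
```

```text
t 20.32 at [ 0.4846 -0.3213  0.1916] yaw -101.19 q6 3.1 F [ 0.6  0.2 -0.5] w 0.0522
slide [ 0.0017 -0.0013  0.1331] dist 0.133
roll 0.1 -> q6 3.4
```

View pics/s6z.png

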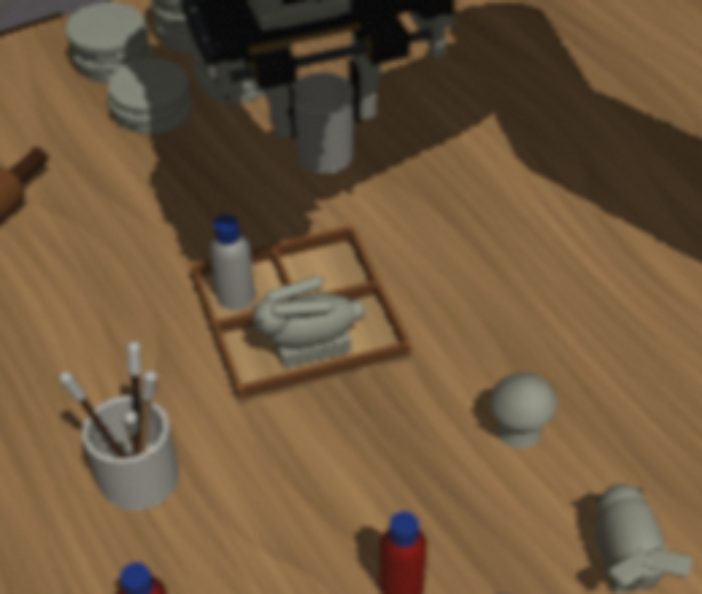

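The bottle stands in its cell at (232,265). The cup hangs level at (325,120). I lower it.

{"api": "apply_moves", "payload": {"commands": [{"grip":0.6,"slide":[0.0017,-0.0013,0.02],"roll":0},{"grip":0.6,"slide":[0.0017,-0.0013,0.06],"roll":0},{"grip":0.6,"slide":[0.0017,-0.0013,0.105],"roll":0},{"grip":0.6,"slide":[0.0017,-0.0013,0.125],"roll":0},{"grip":0.6,"slide":[0.0017,-0.0013,0.128],"roll":0}]}}

```text
time_s: 21.0
tcp_pos: [0.4844, -0.3233, 0.0621]
eef_rot: [179.8, 0.0, -101.2]
contact_force: [0.2, 1.1, 0.4]
gripper_width: 0.0517
```

{"api": "apply_moves", "payload": {"commands": [{"grip":0.6,"slide":[0,0,0.002],"roll":0},{"grip":0.6,"slide":[0,0,0.003],"roll":0},{"grip":0.6,"slide":[0,0,0.003],"roll":0}]}}

```text
time_s: 21.38
tcp_pos: [0.4854, -0.3242, 0.0615]
eef_rot: [-179.9, -0.0, -101.3]
contact_force: [-0.2, -1.2, -0.5]
gripper_width: 0.052
```

```bash
python3 go.py .4855 -.3233 .0585 -11.3
```

```text
t 21.38 at [ 0.4854 -0.3242  0.0615] yaw -101.26 q6 3.3 F [-0.2 -1.2 -0.5] w 0.052
slide [-0.0009  0.0001  0.003 ] dist 0.003
roll 0.0 -> q6 3.3
```

{"api": "apply_moves", "payload": {"commands": [{"grip":0.6,"slide":[0,0,0.001],"roll":0},{"grip":0.6,"slide":[0,0,0.002],"roll":0}]}}

```text
time_s: 21.62
tcp_pos: [0.485, -0.3242, 0.0588]
eef_rot: [-180.0, -0.0, -101.3]
contact_force: [0.7, 0.4, -0.3]
gripper_width: 0.0521
```

{"api": "apply_moves", "payload": {"commands": [{"grip":0.6,"slide":[0,0,0.001],"roll":0},{"grip":0.6,"slide":[0,0,0.001],"roll":0}]}}

```text
time_s: 21.88
tcp_pos: [0.4847, -0.3243, 0.0583]
eef_rot: [180.0, -0.0, -101.3]
contact_force: [-2.3, 1.0, 6.6]
gripper_width: 0.0521
```

Contact. I release with a partial opening (about 62 mm).

{"api": "apply_moves", "payload": {"commands": [{"grip":0.35,"slide":[0,0,0],"roll":0},{"grip":0.29,"slide":[0,0,0],"roll":0},{"grip":0.29,"slide":[0,0,0],"roll":0},{"grip":0.29,"slide":[0,0,-0.03],"roll":0},{"grip":0.29,"slide":[0,0,-0.09],"roll":0}]}}

```text
time_s: 22.5
tcp_pos: [0.4833, -0.3235, 0.146]
eef_rot: [179.7, 0.0, -101.3]
contact_force: [0.7, -0.1, -0.4]
gripper_width: 0.0622
```

{"api": "apply_moves", "payload": {"commands": [{"grip":0.2,"slide":[0,0,-0.06],"roll":0},{"grip":0.0,"slide":[0,0,-0.06],"roll":0},{"grip":0.0,"slide":[0,0,-0.06],"roll":0}]}}

```text
time_s: 22.88
tcp_pos: [0.4848, -0.3239, 0.2076]
eef_rot: [-180.0, 0.0, -101.3]
contact_force: [-0.8, -0.3, -0.2]
gripper_width: 0.0838
```

```bash
python3 -c "
from h import *
p,d=grab('scene','s7.png')
cv2.imwrite('pics/s7z.png',cv2.resize(p[20:240,140:420,::-1],None,fx=2.7,fy=2.7))"
python3 go.py .440 .0745 .2 -20.3
```

```text
t 22.93 at [ 0.4843 -0.3238  0.2067] yaw -101.28 q6 3.3 F [-0.4 -0.8 -0.9] w 0.0859
slide [-0.382   0.1214  0.0067] dist 0.401
roll -171.0 -> q6 124.9
roll 9.0 -> q6 -55.1
```

View pics/s7z.png

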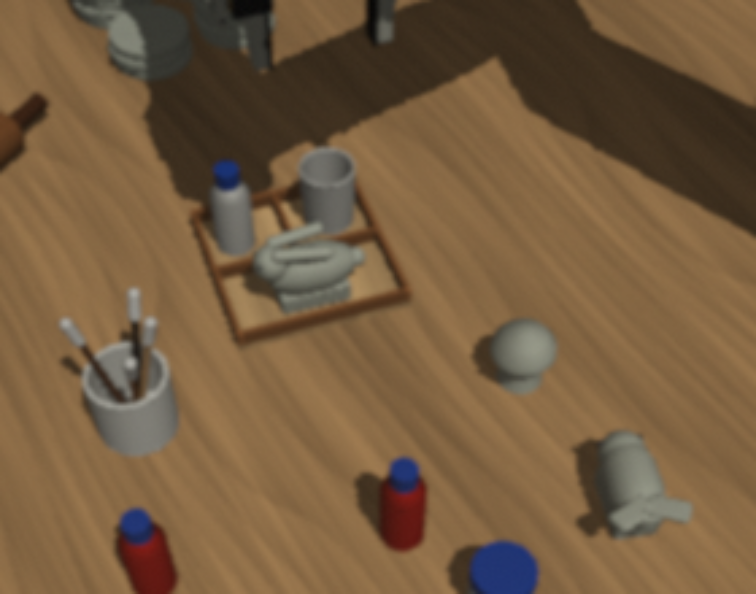

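{"api": "apply_moves", "payload": {"commands": [{"grip":0,"slide":[-0.29,0.092,0],"roll":9},{"grip":0,"slide":[-0.29,0.092,0],"roll":9},{"grip":0,"slide":[-0.29,0.092,0],"roll":9},{"grip":0,"slide":[-0.29,0.092,0],"roll":9},{"grip":0,"slide":[-0.29,0.092,0],"roll":9}]}}

```text
time_s: 23.55
tcp_pos: [0.4502, -0.02, 0.2065]
eef_rot: [179.9, -0.1, -110.2]
contact_force: [0.8, 0.1, 0.2]
gripper_width: 0.0874
```

{"api": "apply_moves", "payload": {"commands": [{"grip":0,"slide":[0,0,0],"roll":0},{"grip":0,"slide":[0,0,0],"roll":0}]}}

```text
time_s: 23.8
tcp_pos: [0.4509, -0.0218, 0.2067]
eef_rot: [179.9, -0.1, -110.2]
contact_force: [-0.2, -1.2, -0.2]
gripper_width: 0.0873
```

```bash
python3 go.py .440 .0745 .11 -20.3
```

```text
t 23.8 at [ 0.4509 -0.0218  0.2067] yaw -110.19 q6 -42.6 F [-0.2 -1.2 -0.2] w 0.0873
slide [-0.0866  0.0435  0.0967] dist 0.137
roll -179.9 -> q6 124.9
roll 0.1 -> q6 -55.1
```

{"api": "apply_moves", "payload": {"commands": [{"grip":0,"slide":[-0.0866,0.0435,0.03],"roll":0},{"grip":0,"slide":[-0.0866,0.0435,0.05],"roll":0},{"grip":0,"slide":[-0.0866,0.0435,0.09],"roll":0},{"grip":0,"slide":[-0.0866,0.0435,0.097],"roll":0},{"grip":0,"slide":[-0.0866,0.0435,0.097],"roll":0}]}}

```text
time_s: 24.42
tcp_pos: [0.4408, 0.0734, 0.1106]
eef_rot: [180.0, -0.1, -110.4]
contact_force: [0.2, 1.2, 0.9]
gripper_width: 0.0874
```

```bash
python3 go.py .440 .0745 .044 -20.3;python3 -c "
from h import *
p,d=grab('scene','s8.png')
cv2.imwrite('pics/s8z.png',cv2.resize(p[100:320,260:540,::-1],None,fx=2.7,fy=2.7))"
```

```text
t 24.43 at [0.4408 0.0734 0.1106] yaw -110.36 q6 -55.3 F [0.2 1.2 0.9] w 0.0874
slide [-0.0007  0.0012  0.0666] dist 0.067
roll -180.1 -> q6 124.9
roll -0.1 -> q6 -55.1
```

View pics/s8z.png

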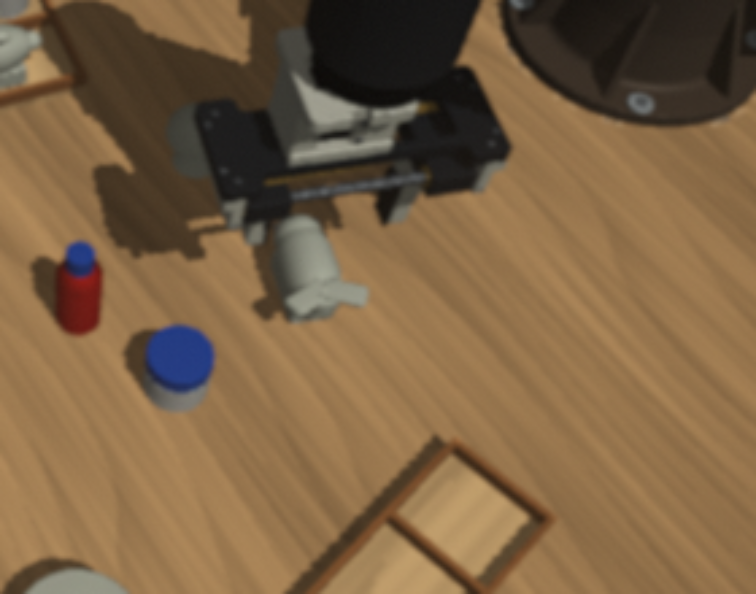

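The jaws straddle the whale at (305,255) in the crop, parallel to its sides. I descend.

{"api": "apply_moves", "payload": {"commands": [{"grip":0,"slide":[-0.0005,0.001,0.03],"roll":0},{"grip":0,"slide":[-0.0005,0.001,0.055],"roll":0},{"grip":0,"slide":[-0.0005,0.001,0.0665],"roll":0},{"grip":0,"slide":[-0.0005,0.001,0.0665],"roll":0},{"grip":0.2,"slide":[-0.0005,0.001,0.0665],"roll":0}], "grip_force": 15}}

```text
time_s: 25.1
tcp_pos: [0.4406, 0.0757, 0.0451]
eef_rot: [-179.9, 0.1, -110.3]
contact_force: [0.7, -0.1, 0.5]
gripper_width: 0.0821
```

{"api": "apply_moves", "payload": {"commands": [{"grip":0.35,"slide":[0,0,0],"roll":0},{"grip":0.45,"slide":[0,0,0],"roll":0},{"grip":0.7,"slide":[0,0,0],"roll":0},{"grip":0.7,"slide":[0,0,0],"roll":0},{"grip":0.7,"slide":[0,0,0],"roll":0}]}}

```text
time_s: 25.72
tcp_pos: [0.4397, 0.0754, 0.0442]
eef_rot: [180.0, -0.0, -110.3]
contact_force: [-0.9, 0.8, 2.6]
gripper_width: 0.0435
```

{"api": "apply_moves", "payload": {"commands": [{"grip":0.8,"slide":[0,0,0],"roll":0},{"grip":0.8,"slide":[0,0,-0.02],"roll":0},{"grip":0.8,"slide":[0,0,-0.06],"roll":0},{"grip":0.8,"slide":[0,0,-0.1],"roll":0},{"grip":0.8,"slide":[0,0,-0.11],"roll":0}], "grip_force": 20}}

```text
time_s: 26.35
tcp_pos: [0.4408, 0.0759, 0.1562]
eef_rot: [-179.9, 0.2, -110.3]
contact_force: [-0.8, 1.0, -2.7]
gripper_width: 0.0435
```

```bash
python3 go.py .5616 .3122 .155 103.06
```

```text
t 26.35 at [0.4408 0.0759 0.1562] yaw -110.25 q6 -55.4 F [-0.8  1.  -2.7] w 0.0435
slide [-0.2635 -0.0316  0.0012] dist 0.265
roll 56.7 -> q6 -123.2
roll -123.3 -> q6 56.8
```

{"api": "apply_moves", "payload": {"commands": [{"grip":0.8,"slide":[-0.03,-0.004,0],"roll":8},{"grip":0.8,"slide":[-0.08,-0.01,0],"roll":18},{"grip":0.8,"slide":[-0.13,-0.016,0],"roll":28},{"grip":0.8,"slide":[-0.18,-0.022,0],"roll":38},{"grip":0.8,"slide":[-0.22,-0.027,0],"roll":46}]}}

```text
time_s: 26.98
tcp_pos: [0.5414, 0.2738, 0.1522]
eef_rot: [-180.0, -0.1, -156.5]
contact_force: [0.6, 0.1, -1.8]
gripper_width: 0.0434
```

{"api": "apply_moves", "payload": {"commands": [{"grip":0.8,"slide":[0,0,0],"roll":6},{"grip":0.8,"slide":[0,0,0],"roll":10.7},{"grip":0.8,"slide":[0,0,0],"roll":10.7}]}}

```text
time_s: 27.35
tcp_pos: [0.5407, 0.272, 0.1524]
eef_rot: [-179.9, -0.1, -166.9]
contact_force: [0.5, -0.7, -2.4]
gripper_width: 0.0433
```

```bash
python3 go.py .5616 .3122 .155 103.06
```

```text
t 27.35 at [0.5407 0.272  0.1524] yaw -166.94 q6 -122.1 F [ 0.5 -0.7 -2.4] w 0.0433
slide [-0.0295  0.0344 -0.0026] dist 0.045
roll -0.0 -> q6 -123.2
roll -180.0 -> q6 56.8
```

{"api": "apply_moves", "payload": {"commands": [{"grip":0.8,"slide":[-0.015,0.017,0],"roll":0},{"grip":0.8,"slide":[-0.0295,0.0344,0],"roll":0},{"grip":0.8,"slide":[-0.0295,0.0344,0.02],"roll":0},{"grip":0.8,"slide":[-0.0295,0.0344,0.055],"roll":0},{"grip":0.8,"slide":[-0.0295,0.0344,0.06],"roll":0}]}}

```text
time_s: 27.98
tcp_pos: [0.5606, 0.311, 0.091]
eef_rot: [-179.9, -0.3, -166.9]
contact_force: [0.2, -0.7, -2.7]
gripper_width: 0.0434
```

{"api": "apply_moves", "payload": {"commands": [{"grip":0.8,"slide":[0,0,0],"roll":0},{"grip":0.8,"slide":[0,0,0],"roll":0}]}}

```text
time_s: 28.22
tcp_pos: [0.563, 0.313, 0.0955]
eef_rot: [180.0, 0.1, -166.9]
contact_force: [-0.4, -0.3, -2.0]
gripper_width: 0.0435
```

```bash
python3 go.py .5616 .3122 .0505 103.06;python3 -c "
from h import *
p,d=grab('scene','s9.png')
cv2.imwrite('pics/s9z.png',cv2.resize(p[200:420,260:540,::-1],None,fx=2.7,fy=2.7))"
```

```text
t 28.23 at [0.563  0.313  0.0955] yaw -166.93 q6 -123.4 F [-0.4 -0.3 -2. ] w 0.0435
slide [ 0.0016 -0.0005  0.045 ] dist 0.045
roll 0.0 -> q6 -123.2
roll -180.0 -> q6 56.8
```

View pics/s9z.png

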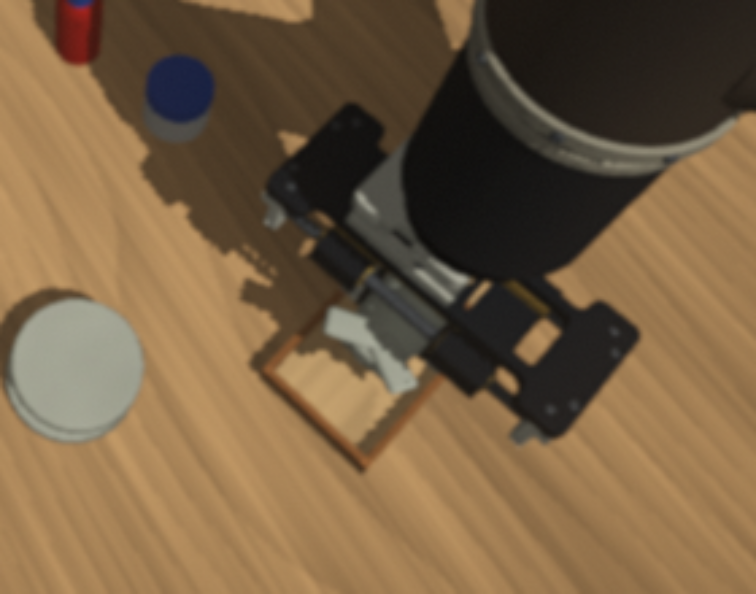

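The whale is over the wide cell, with its fins at (370,345), between the long walls. I'll check the fin clearance numerically.

```bash
python3 - <<'E'
from fit import *
a=np.radians(-166.94);c=np.array([.5246,.3036])
for n in ['scene','top']:
    if n=='top': p,d=grab('top','t9.png')
    else: d=np.load('pics/s9.png.npy')
    W=cloud(d,n).reshape(-1,3);D=W[:,:2]-c
    X=D[:,0]*np.cos(a)+D[:,1]*np.sin(a);Y=-D[:,0]*np.sin(a)+D[:,1]*np.cos(a)
    m=(X<-.06)&(X>-.12)&(abs(Y)<.06)&(W[:,2]>.05)&(W[:,2]<.11)
    if m.sum()>5: print(n,m.sum(),'X',X[m].min().round(4),X[m].max().round(4),'Y',Y[m].min().round(4),Y[m].max().round(4),'z',W[m,2].min().round(3),W[m,2].max().round(3))
E
```

```text
scene 566 X -0.0893 -0.06 Y -0.0308 0.032 z 0.053 0.108
```

{"api": "apply_moves", "payload": {"commands": [{"grip":0.8,"slide":[0.001,0,0.02],"roll":0},{"grip":0.8,"slide":[0.001,0,0.036],"roll":0},{"grip":0.8,"slide":[0.001,0,0.042],"roll":0},{"grip":0.8,"slide":[0.001,0,0.043],"roll":0},{"grip":0.8,"slide":[0.001,0,0.043],"roll":0}]}}

```text
time_s: 28.95
tcp_pos: [0.5617, 0.3126, 0.0515]
eef_rot: [180.0, 0.0, -167.0]
contact_force: [0.6, 0.1, -2.2]
gripper_width: 0.0433
```

{"api": "apply_moves", "payload": {"commands": [{"grip":0.8,"slide":[0,0,0.001],"roll":0},{"grip":0.8,"slide":[0,0,0.001],"roll":0}]}}

```text
time_s: 29.2
tcp_pos: [0.5614, 0.3124, 0.0504]
eef_rot: [180.0, 0.0, -167.0]
contact_force: [0.7, 0.2, -2.1]
gripper_width: 0.0434
```

{"api": "apply_moves", "payload": {"commands": [{"grip":0.8,"slide":[0,0,0.001],"roll":0},{"grip":0.8,"slide":[0,0,0.001],"roll":0}]}}

```text
time_s: 29.45
tcp_pos: [0.5615, 0.3125, 0.0502]
eef_rot: [180.0, 0.0, -166.9]
contact_force: [-1.9, -0.7, 5.9]
gripper_width: 0.0433
```

Contact. I release and lift.

{"api": "apply_moves", "payload": {"commands": [{"grip":0.4,"slide":[0,0,0],"roll":0},{"grip":0.3,"slide":[0,0,0],"roll":0},{"grip":0.2,"slide":[0,0,0],"roll":0},{"grip":0.2,"slide":[0,0,-0.03],"roll":0},{"grip":0.1,"slide":[0,0,-0.09],"roll":0}]}}

```text
time_s: 30.08
tcp_pos: [0.56, 0.3112, 0.1372]
eef_rot: [-179.8, -0.3, -167.0]
contact_force: [1.0, 0.3, 0.1]
gripper_width: 0.0753
```

{"api": "apply_moves", "payload": {"commands": [{"grip":0.0,"slide":[0,0,-0.05],"roll":0},{"grip":0.0,"slide":[0,0,-0.05],"roll":0},{"grip":0.0,"slide":[0,0,-0.05],"roll":0}]}}

```text
time_s: 30.45
tcp_pos: [0.561, 0.3122, 0.1889]
eef_rot: [180.0, -0.0, -167.0]
contact_force: [-0.8, -0.9, -1.0]
gripper_width: 0.0874
```

```bash
python3 -c "
from h import *
p,d=grab('scene','s10.png')
cv2.imwrite('pics/s10z.png',cv2.resize(p[140:400,220:500,::-1],None,fx=2.3,fy=2.3))"
python3 go.py .5725 .0918 .19 40
```

```text
t 30.5 at [0.5608 0.3119 0.188 ] yaw -166.98 q6 -123.4 F [-0.2 -0.7  0.3] w 0.0874
slide [ 0.0382 -0.2171 -0.002 ] dist 0.22
roll 63.0 -> q6 -168.2
roll -117.0 -> q6 11.8
```

View pics/s10z.png

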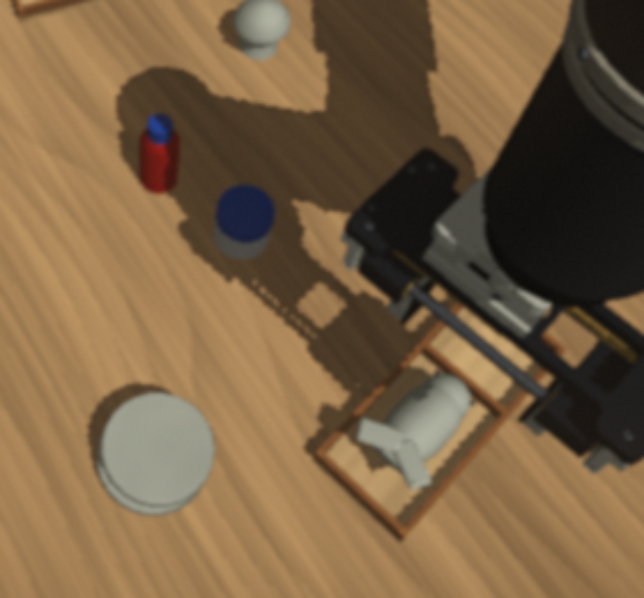

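The whale sits upright in the wide cell at (410,430). Next is the jar.

{"api": "apply_moves", "payload": {"commands": [{"grip":0,"slide":[0.038,-0.217,0],"roll":-30},{"grip":0,"slide":[0.038,-0.217,0],"roll":-30},{"grip":0,"slide":[0.038,-0.217,0],"roll":-40},{"grip":0,"slide":[0.038,-0.217,0],"roll":-50},{"grip":0,"slide":[0.038,-0.217,0],"roll":-50}]}}

```text
time_s: 31.12
tcp_pos: [0.5724, 0.0895, 0.1875]
eef_rot: [179.9, -0.1, -116.9]
contact_force: [1.7, 0.4, 1.0]
gripper_width: 0.0877
```

{"api": "apply_moves", "payload": {"commands": [{"grip":0,"slide":[0,0,0],"roll":-10},{"grip":0,"slide":[0,0,0],"roll":-10},{"grip":0,"slide":[0,0,0],"roll":-10}]}}

```text
time_s: 31.5
tcp_pos: [0.5729, 0.0923, 0.1882]
eef_rot: [179.9, -0.1, -107.2]
contact_force: [0.8, -0.3, -0.3]
gripper_width: 0.0877
```

```bash
python3 go.py .5725 .0918 .040 -17
```

```text
t 31.5 at [0.5729 0.0923 0.1882] yaw -107.18 q6 -45.6 F [ 0.8 -0.3 -0.3] w 0.0877
slide [0.0006 0.0002 0.1482] dist 0.148
roll -180.2 -> q6 134.8
roll -0.2 -> q6 -45.2
```

{"api": "apply_moves", "payload": {"commands": [{"grip":0,"slide":[0,0,0.03],"roll":0},{"grip":0,"slide":[0,0,0.08],"roll":0},{"grip":0,"slide":[0,0,0.125],"roll":0},{"grip":0,"slide":[0,0,0.147],"roll":0},{"grip":0.1,"slide":[0,0,0.147],"roll":0}]}}

```text
time_s: 32.12
tcp_pos: [0.5719, 0.0919, 0.0401]
eef_rot: [179.8, -0.2, -107.1]
contact_force: [0.2, 0.1, -0.5]
gripper_width: 0.0825
```

{"api": "apply_moves", "payload": {"commands": [{"grip":0.3,"slide":[0,0,0],"roll":0},{"grip":0.5,"slide":[0,0,0],"roll":0},{"grip":0.7,"slide":[0,0,0],"roll":0},{"grip":0.7,"slide":[0,0,0],"roll":0},{"grip":0.7,"slide":[0,0,0],"roll":0}], "grip_force": 15}}

```text
time_s: 32.75
tcp_pos: [0.5734, 0.0925, 0.0429]
eef_rot: [-180.0, 0.0, -107.0]
contact_force: [-1.9, 1.2, 6.4]
gripper_width: 0.0497
```

{"api": "apply_moves", "payload": {"commands": [{"grip":0.7,"slide":[0,0,0],"roll":0},{"grip":0.7,"slide":[0,0,-0.03],"roll":0},{"grip":0.7,"slide":[0,0,-0.08],"roll":0},{"grip":0.7,"slide":[0,0,-0.13],"roll":0},{"grip":0.7,"slide":[0,0,-0.13],"roll":0}]}}

```text
time_s: 33.38
tcp_pos: [0.5756, 0.0932, 0.1767]
eef_rot: [-179.6, 0.3, -106.9]
contact_force: [-0.6, -0.1, -1.9]
gripper_width: 0.0499
```

```bash
python3 go.py .4579 .2881 .17 103.06
```

```text
t 33.38 at [0.5756 0.0932 0.1767] yaw -106.93 q6 -45.4 F [-0.6 -0.1 -1.9] w 0.0499
slide [-0.1521  0.1694  0.0067] dist 0.228
roll 60.0 -> q6 -129.7
roll -120.0 -> q6 50.3
```

{"api": "apply_moves", "payload": {"commands": [{"grip":0.7,"slide":[-0.02,0.022,0],"roll":9},{"grip":0.7,"slide":[-0.05,0.056,0],"roll":19},{"grip":0.7,"slide":[-0.085,0.095,0],"roll":29},{"grip":0.7,"slide":[-0.115,0.128,0],"roll":39},{"grip":0.7,"slide":[-0.14,0.156,0],"roll":49}]}}

```text
time_s: 34.0
tcp_pos: [0.4635, 0.2728, 0.1713]
eef_rot: [-180.0, -0.1, -156.3]
contact_force: [0.9, 0.8, 0.1]
gripper_width: 0.0494
```

{"api": "apply_moves", "payload": {"commands": [{"grip":0.7,"slide":[0,0,0],"roll":10.9},{"grip":0.7,"slide":[0,0,0],"roll":10.9},{"grip":0.7,"slide":[0,0,0],"roll":10.9}]}}

```text
time_s: 34.38
tcp_pos: [0.4648, 0.2713, 0.1716]
eef_rot: [-180.0, -0.0, -166.7]
contact_force: [-0.1, 0.2, -1.7]
gripper_width: 0.0498
```

```bash
python3 go.py .4579 .2881 .049 103.06
```

```text
t 34.38 at [0.4648 0.2713 0.1716] yaw -166.66 q6 -127.8 F [-0.1  0.2 -1.7] w 0.0498
slide [0.0028 0.0179 0.1226] dist 0.124
roll 0.3 -> q6 -129.7
roll -179.7 -> q6 50.3
```

{"api": "apply_moves", "payload": {"commands": [{"grip":0.7,"slide":[0.0028,0.0179,0],"roll":0.3},{"grip":0.7,"slide":[0.0028,0.0179,0.03],"roll":0.3},{"grip":0.7,"slide":[0.0028,0.0179,0.07],"roll":0.3},{"grip":0.7,"slide":[0.0028,0.0179,0.085],"roll":0.3},{"grip":0.7,"slide":[0.0028,0.0179,0.085],"roll":0.3}]}}

```text
time_s: 35.0
tcp_pos: [0.4579, 0.2884, 0.0865]
eef_rot: [-179.9, -0.1, -167.1]
contact_force: [0.6, 0.8, 0.4]
gripper_width: 0.0498
```

```bash
python3 -c "
from h import *
p,d=grab('scene','s11.png')
cv2.imwrite('pics/s11z.png',cv2.resize(p[160:420,260:540,::-1],None,fx=2.3,fy=2.3))"
python3 go.py .4579 .2881 .049 103.06
```

```text
t 35.05 at [0.4585 0.2889 0.0876] yaw -167.12 q6 -130.1 F [ 0.7  0.3 -1.2] w 0.0498
slide [ 0.0007 -0.0007  0.0386] dist 0.039
roll -0.2 -> q6 -129.7
roll -180.2 -> q6 50.3
```

View pics/s11z.png

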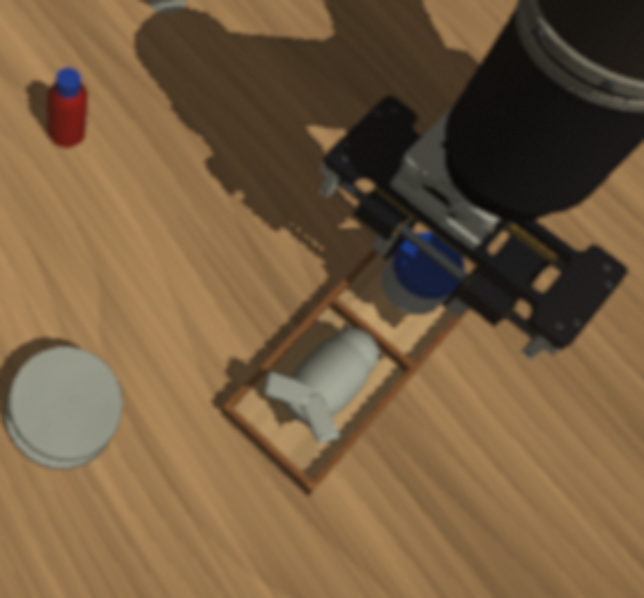

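The jar is above the small cell at (425,270). I lower it to contact, expected at a TCP z of about 0.049.

{"api": "apply_moves", "payload": {"commands": [{"grip":0.7,"slide":[0.0005,-0.0005,0.018],"roll":0},{"grip":0.7,"slide":[0.0005,-0.0005,0.03],"roll":0},{"grip":0.7,"slide":[0.0005,-0.0005,0.036],"roll":0},{"grip":0.7,"slide":[0.0005,-0.0005,0.036],"roll":0}]}}

```text
time_s: 35.55
tcp_pos: [0.4578, 0.288, 0.0512]
eef_rot: [-180.0, -0.0, -167.2]
contact_force: [0.6, -0.6, -0.2]
gripper_width: 0.0493
```

{"api": "apply_moves", "payload": {"commands": [{"grip":0.7,"slide":[0,0,0.001],"roll":0},{"grip":0.7,"slide":[0,0,0.0015],"roll":0}]}}

```text
time_s: 35.8
tcp_pos: [0.4579, 0.2882, 0.05]
eef_rot: [180.0, 0.0, -167.2]
contact_force: [0.6, -0.4, -1.4]
gripper_width: 0.05
```

{"api": "apply_moves", "payload": {"commands": [{"grip":0.7,"slide":[0,0,0.001],"roll":0},{"grip":0.7,"slide":[0,0,0.001],"roll":0}]}}

```text
time_s: 36.05
tcp_pos: [0.4578, 0.2881, 0.0489]
eef_rot: [180.0, 0.0, -167.2]
contact_force: [-1.2, -0.6, 1.5]
gripper_width: 0.0496
```

{"api": "apply_moves", "payload": {"commands": [{"grip":0.7,"slide":[0,0,0.0005],"roll":0},{"grip":0.4,"slide":[0,0,0.0005],"roll":0},{"grip":0.25,"slide":[0,0,0.0005],"roll":0},{"grip":0.2,"slide":[0,0,0.0005],"roll":0},{"grip":0.2,"slide":[0,0,-0.04],"roll":0}]}}

```text
time_s: 36.67
tcp_pos: [0.4563, 0.2863, 0.0863]
eef_rot: [-179.8, -0.3, -167.2]
contact_force: [1.1, 0.0, 1.1]
gripper_width: 0.07
```

{"api": "apply_moves", "payload": {"commands": [{"grip":0.1,"slide":[0,0,-0.06],"roll":0},{"grip":0.0,"slide":[0,0,-0.12],"roll":0},{"grip":0.0,"slide":[0,0,-0.12],"roll":0}]}}

```text
time_s: 37.05
tcp_pos: [0.4597, 0.2899, 0.214]
eef_rot: [179.7, 0.5, -167.1]
contact_force: [-0.2, 0.7, -0.4]
gripper_width: 0.087
```

```bash
python3 go.py .45 .0 .3
```

```text
t 37.05 at [0.4597 0.2899 0.214 ] yaw -167.13 q6 -130.1 F [-0.2  0.7 -0.4] w 0.087
slide [ 0.0741 -0.2804 -0.086 ] dist 0.303
```

Next I back the arm off to the middle so both trays show, then check.

{"api": "apply_moves", "payload": {"commands": [{"grip":0,"slide":[0.06,-0.26,-0.06],"roll":0},{"grip":0,"slide":[0.06,-0.26,-0.06],"roll":0},{"grip":0,"slide":[0.06,-0.26,-0.06],"roll":0},{"grip":0,"slide":[0.06,-0.26,-0.06],"roll":0},{"grip":0,"slide":[0.06,-0.26,-0.06],"roll":0}]}}

```text
time_s: 37.67
tcp_pos: [0.4564, 0.0186, 0.2689]
eef_rot: [180.0, 0.0, -167.3]
contact_force: [0.3, 0.7, 0.5]
gripper_width: 0.0876
```

```bash
cat > chk.py <<'E'
from fit import *
ps={}
def loc(P,c,yaw):
    a=np.radians(yaw);D=P[:,:2]-c
    return np.c_[D[:,0]*np.cos(a)+D[:,1]*np.sin(a),-D[:,0]*np.sin(a)+D[:,1]*np.cos(a)]
for n in ['scene','top']:
    p,d=grab(n,n+'F.png');W=cloud(d,n)
    if n=='top': W[...,2]-=.001
    P=W.reshape(-1,3)
    for t,c,y,items in [('t3',(.5354,-.292),168.72,{'hare':(-.075,.075,-.0765,-.0005),'cellA':(.0025,.075,.0045,.0765),'cellB':(-.075,-.0025,.0045,.0765)}),('t2',(.5246,.3036),-166.94,{'whale':(-.1005,.0235,-.038,.038),'jar':(.0285,.1005,-.038,.038)})]:
        L=loc(P,c,y)
        for k,(x0,x1,y0,y1) in items.items():
            m=(L[:,0]>x0-.02)&(L[:,0]<x1+.02)&(L[:,1]>y0-.02)&(L[:,1]<y1+.02)&(P[:,2]>.024)&(P[:,2]<.11)
            if m.sum()>5: print(n,k,m.sum(),'margins',np.round([L[m,0].min()-x0,x1-L[m,0].max(),L[m,1].min()-y0,y1-L[m,1].max()],4),'zmax',P[m,2].max().round(4))
    for o,c,r in [('toad',(.437,-.079),.05),('redA',(.604,.003),.03),('redB',(.791,-.056),.03)]:
        Q=near(W,c,r,.012,.07); print(n,o,len(Q),Q.mean(0).round(4) if len(Q) else '')
E
python3 chk.py
```

```text
scene hare 836 margins [ 0.0243  0.0199  0.0094 -0.0199] zmax 0.077
scene cellA 485 margins [0.0151 0.0068 0.0109 0.0082] zmax 0.0702
scene cellB 370 margins [0.0092 0.0273 0.0172 0.0246] zmax 0.0966
scene whale 1291 margins [ 0.0128 -0.02    0.0077  0.0064] zmax 0.0639
scene jar 748 margins [0.0143 0.0082 0.0138 0.0129] zmax 0.0556
scene toad 440 [ 0.4426 -0.0726  0.0469]
scene redA 338 [0.6108 0.0123 0.0466]
scene redB 355 [ 0.7926 -0.0454  0.0466]
top hare 731 margins [ 0.0242  0.0214 -0.0024 -0.02  ] zmax 0.0783
top cellA 350 margins [-0.0051  0.0064 -0.0048 -0.0009] zmax 0.0712
top cellB 291 margins [-0.0035 -0.0118 -0.0048 -0.0009] zmax 0.097
top whale 749 margins [-0.0039 -0.02    0.0075  0.0063] zmax 0.0648
top jar 425 margins [-0.02    0.0077  0.0134 -0.0027] zmax 0.0565
top toad 0 
top redA 120 [0.6012 0.0033 0.0598]
top redB 163 [ 0.7813 -0.0547  0.0505]
```

View pics/sceneF.png

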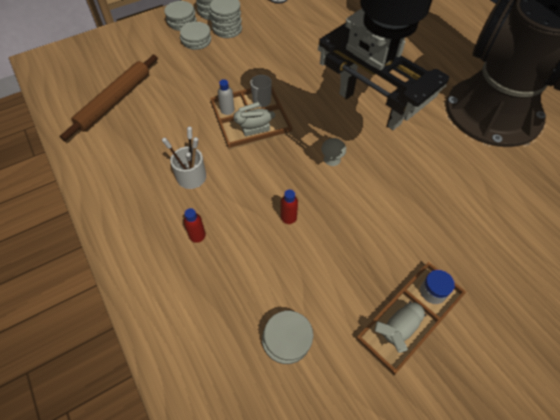

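View pics/topF.png

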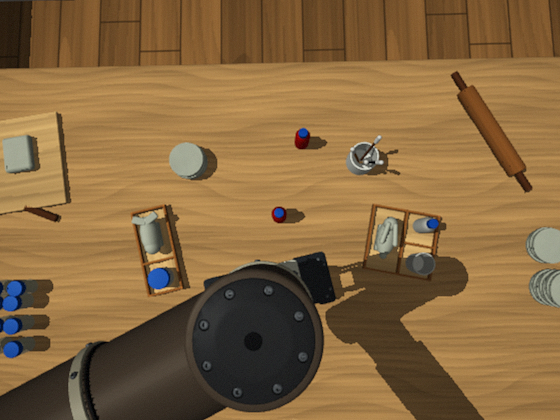

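```bash
python3 - <<'E'
from fit import *
for n in ['scene','top']:
    W=cloud(np.load(f'pics/{n}F.png.npy'),n)
    if n=='top': W[...,2]-=.001
    for o,c,r,lo,hi in [('jar lid',(.458,.288),.022,.045,.06),('bottle cap',(.573,-.3415),.009,.085,.1),('cup rim',(.485,-.324),.027,.064,.075)]:
        Q=near(W,c,r,lo,hi)
        if len(Q)>10:
            A=np.c_[Q[:,:2]-Q[:,:2].mean(0),np.ones(len(Q))];s=np.linalg.lstsq(A,Q[:,2],rcond=None)[0]
            print(n,o,len(Q),'med z',np.median(Q[:,2]).round(4),'tilt deg',np.degrees(np.hypot(*s[:2])).round(1))
print(get_state()['time_s'],get_state()['qd'].round(1))
E
```

```text
scene jar lid 431 med z 0.0518 tilt deg 0.2
scene bottle cap 35 med z 0.0933 tilt deg 10.0
scene cup rim 93 med z 0.0667 tilt deg 0.7
top jar lid 281 med z 0.0514 tilt deg 0.9
top bottle cap 50 med z 0.0939 tilt deg 2.8
top cup rim 109 med z 0.0673 tilt deg 0.2
37.775 [ 2.6  0.9 -0.2 -0.5  0.9 -2.5]
```

```bash
python3 -c "
from plant import *
print(close_job())"
```

```text
the job is handed in; nothing more can be done
None
```

Both kits are made up and the job was handed in at about 38 s on the robot clock.

- **Three-cell tray:** the hare went into the wide cell first, then the tall white bottle and the cup, one in each small cell.
- **Two-cell tray:** the whale went into the wide cell, then the squat jar into the small one.
- **Handling:** each item was lowered until the force reading showed contact before I opened the gripper. The highest contact force I read was about 8 N.

**Last checks:**
- **Position:** the pictures and depth readings show every item upright inside its cell. The tops of the jar, bottle and cup are within 1.5 mm of what they should be.
- **Left alone:** the toadstool, disc stack, brush pot and both red bottles look untouched in the final pictures.

**Disagreements:**
- **Bottle tilt:** the scene camera gave 10° and the top camera 2.8°. That fit is poor because the cap is so small; the bottle looks upright and its cap height is right.
- **Edge margins:** a few came out negative. I put these down to walls, neighbouring items and steep-view depth points falling inside the search area.
- **Toadstool:** the arm hid it from the top camera at the end. The scene camera puts it where it started.

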